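# Index the sampling carousel back and load two canisters

### The job

The sampling carousel has been run on too far: throw its weighted pawl lever off, turn the wing knob back anticlockwise to the home stop, and throw the pawl in again; never force the knob back against the pawl. Then drop the plain canister upright through the loading opening into the first pocket, advance the knob clockwise by one step until the pawl drops behind the next tooth, and drop the necked canister through the opening into the second pocket. Let each canister go only once its foot is inside the opening, and leave everything else on the table where it is.

Things in the scene. Friction and masses are not known exactly. Their poses are not given: they have to be found in the camera images.
- station: The carousel's bolted-down frame: grey base plate 240 x 240 x 10 mm, posts at (+-112, +-112) mm, clear cover plate 240 x 240 x 4 mm, its top 88 mm above the table. Origin under its centre on the table, z up. Its -x side (about towards the robot) has the square loading opening; above the cover, in the middle, the toothed disc and wing knob; on the +x side the pawl and its lever.
- opening (a point): Centre of the 52 x 52 mm square loading opening, at the cover's top (88 mm high), (-88, 0) mm from the station's centre, axes as the station's. Canisters drop through it, the last 30 to 50 mm by themselves. Fingertips must stay above the cover. The toothed disc (47 mm radius, 105 mm high) begins 41 mm inward of this point, so release with the fingers spaced along the station's y axis.
- carousel (a joint): Angle (rad), clockwise from above positive. 0 = home, at a fixed stop, first pocket under the opening; 1.047 = one step on, second pocket there. Friction 0.06 N m, stays where left; range 0 to 2.7, starts at 1.08 to 1.42. Clockwise the pawl rides over the teeth; anticlockwise it locks, while the pawl is in, about 0.02 short of each whole step (1.03, 2.07): just past 1.03 the pawl drops in.
- knob_grip (a point): Point on the knob's axis (the carousel's centre), 155 mm above the table. The wing knob is an upright black bar 64 long x 14 wide x 40 mm high (130 to 170 mm above the table), its length along this point's x axis; grip it across the 14 mm from above. Its yaw = station yaw - carousel angle. Below it: toothed disc up to 105 mm high, pawl arm up to 119 mm.
- pawl (a joint): Angle of pawl and lever (rad). About 0 = in, tip down on the toothed disc (up to 0.2 while riding on a tooth, below 0.09 when dropped behind a tooth). 1.4 = thrown off, at its stop. It tumbles by weight: past the top (about 0.6) it falls to the other side and stays there. A push of under 2 N moves it. Starts in.
- lever_ball (a point): Centre of the 24 mm steel ball on the pawl lever (8 mm rod, 75 mm long), which swings about a level shaft along the station's x axis. In station coordinates (mm): shaft at y 50, z 112; ball when in (100, 8, 174), leaning to -y; when off (100, 104, 164), leaning to +y. Push it towards station +y to throw the pawl off, towards station -y to throw it in.
- pocket_first (a point): Centre of the floor of the first pocket, 18 mm above the table; turns with the carousel, 88 mm from its axis. Each of the six pockets is a square cup, 48 x 48 mm inside, walls 3 mm, rim 74 mm above the table.
- pocket_second (a point): Centre of the floor of the second pocket, as the first; it is the pocket 60 degrees anticlockwise of the first seen from above, and comes under the opening one step after it.
- plain_canister: Plain white cylinder 38 mm in diameter, 60 mm high, upright on the table, about 0.09 kg. Origin at the centre of its foot, z along its axis.
- necked_canister: White canister 60 mm high: foot 38 mm in diameter up to 30 mm, cone up to 36 mm, then a neck 26 mm in diameter up to the top. Upright, about 0.08 kg. Origin at the centre of its foot, z along its axis.
- cap_a: White plug 48 mm in diameter, 34 mm high, close beside the plain canister (bystander). Origin under its centre.
- brass_fitting: Brass fitting 34 mm across, 60 mm high, on the other side of the plain canister (bystander). Origin under its centre.
- cap_b: White plug 48 mm in diameter, 34 mm high, close beside the necked canister (bystander). Origin under its centre.
- c_collar: Steel C-shaped collar 68 mm across, 14 mm high, lying on the other side of the necked canister (bystander). Origin under its centre.
- soft_brush: Brush 170 mm long lying on the table to the left of the station, roughly along world y (bystander). Origin under its middle.
Things that resemble listed ones, but are neither listed nor needed, are in the scene too. Leave any pink or purple look-alike of the plain_canister alone.

How it is judged (in metres and radians):
On the way, in this order (a step that is already met when the one before it is completed fails the run):
1. the pawl lever is thrown off (value of joint pawl above 1.1 rad and value of joint carousel above 0.2 rad), for 0.2 s.
2. the carousel is turned back to its home stop while the pawl is off (value of joint pawl above 1.1 rad and value of joint carousel below 0.05 rad), for 0.2 s.
3. the pawl is thrown in again at home (value of joint pawl below 0.09 rad and value of joint carousel below 0.05 rad), for 0.2 s.
4. the plain canister stands in the first pocket, let go, with the carousel still at home and the pawl in (all of step 3 and angle between plain_canister's own z axis and vertical below 0.2 rad and horizontal distance between plain_canister and pocket_first below 0.012 m and z of plain_canister in the frame of pocket_first between -0.006 and 0.012 m and contact force between plain_canister and the fingers below 0.1 N), for 0.2 s.
5. the carousel is advanced one step, the pawl has dropped in behind the next tooth, the plain canister still in the first pocket (value of joint pawl below 0.09 rad and value of joint carousel between 1 and 1.12 rad and angle between plain_canister's own z axis and vertical below 0.2 rad and horizontal distance between plain_canister and pocket_first below 0.012 m and z of plain_canister in the frame of pocket_first between -0.006 and 0.012 m and contact force between plain_canister and the fingers below 0.1 N), for 0.2 s.
6. the necked canister stands in the second pocket, let go (all of step 5 and angle between necked_canister's own z axis and vertical below 0.2 rad and horizontal distance between necked_canister and pocket_second below 0.012 m and z of necked_canister in the frame of pocket_second between -0.006 and 0.012 m and contact force between necked_canister and the fingers below 0.1 N), for 0.2 s.
At the end, for the whole second after the job is handed in: The carousel stands one step from home (joint 1.00 to 1.12 rad) with the pawl in (below 0.09 rad); the plain canister stands in the first pocket and the necked one in the second, each within 12 mm of the pocket's centre, foot within 12 mm of its floor, upright within 0.2 rad, at rest and untouched (all of step 6 and linear speed of each of plain_canister, necked_canister below 0.03 m/s).
It fails at once if the carousel is forced back against the pawl (over 80 N on the tooth, about 3 N m at the knob) (contact force between pawl and carousel above 80 N).
It fails at once if a bystander is moved by more than 30 mm or tipped (distance of any of cap_a, cap_b, brass_fitting, c_collar, soft_brush from where it was at the start of the episode above 0.03 m or angle between any of cap_a, cap_b, brass_fitting, c_collar's own z axis and vertical above 0.5 rad).
It fails at once if a canister is let fall from a height (released, it falls faster than 1.3 m/s, a drop of more than 85 mm) ((linear speed of plain_canister above 1.3 m/s and contact force between plain_canister and the fingers below 0.1 N) or (linear speed of necked_canister above 1.3 m/s and contact force between necked_canister and the fingers below 0.1 N)).
It also fails if it takes over 72 s, if anything falls off the work surface, if the arm or the gripper's body presses on something with over 40 N, if the wrist force passes 120 N, or if a joint passes its speed limit or range.

### The arm

A 6-joint arm with a two-finger parallel gripper is mounted at the origin on the work surface. World frame = base frame: x ahead of the robot, y to its left, z up, the work surface at z = 0. Lengths are in mm, angles in degrees, forces in N, time in s.
With the tool pointing down it reaches from about 300 to 850 mm from the base axis. Payload 4.2 kg.
Tool frame: the origin (TCP) lies at the very end of the fingers, on their centre line; the grasp point (between the pads) lies 19 mm behind it; z points along the fingers, y is the direction in which the jaws open and shut (so a half turn about z gives the same grasp; the last joint's range is limited). The gripper opens to 91 mm and grips with 3 to 60 N. Pads are 32 mm wide; open, the fingers measure 118 mm over their backs; the gripper's body (76 mm by 178 mm) begins 60 mm behind the grasp point.
Start: joints at [72.422, 18.312, 89.639, -0, 72.044, -1.146], TCP at [162.661, 551.529, 213.976] pointing down, gripper open.
Joint ranges: [-177.97, 177.97], [-48.28, 115.42], [12.27, 149.76], [-77.06, 257.06], [2.81, 150.46], [-146.56, 146.56]. Speed limits (degrees/s): [147.25, 147.25, 180, 180, 180, 180].

### API

Orientations are given as [roll, pitch, yaw] about the fixed x, y, z axes, in that order (R = Rz(yaw) Ry(pitch) Rx(roll)).
In Python, from workcell import monitor, eyes, job gives the robot as it stands.
- The arm moves only by the tool move_arm, never from a script. Its argument "increments" is a list that holds one entry, the list of rows, each a list of 7 numbers: the opening, from 0 (shut) to 1 (fully open), then the shift along the tool's x, y, z in cm, then the turn, a rotation vector about the tool's x, y, z in rad. In form: [[[jaw, x, y, z, ax, ay, az], ...]]. A call has 1 to 12 rows; each row shifts and turns the pose as measured when the row begins, along the tool's axes as they then stand; what a row does not reach is not made up. A row lasts 1/8 s, in which the tool goes at most 62.5 mm and 10.7 degrees, less where a joint would pass 70% of its speed; a pose out of reach is approached as far as the arm can. A call is refused whole if a number of a shift passes 6.25 or a number of a turn 0.188, either way. A call with a gripper value outside its range is refused whole. The fingers move at their own pace and stop on an object; "force" is the grip in N (left out, the last holds). Time passes only in rows, so rows that do not move let the fingers close. It gives the time, the measured TCP pose, the force and the opening at its end, in the units of the state.
- monitor.state(): the state, without advancing time (a new reading comes with each control period).
- eyes.grab_frame(name): name is "scene" or "side" or "wrist"; returns a dict with "color" (384x512x3 uint8, red, green, blue), "z_map" (384x512 float32, mm along the optical axis (not along the pixel's ray), 0 where there is no reading), "camera_matrix" (3x3 intrinsics, pixels), "dist_coeffs" ([k1, k2, p1, p2, k3] as OpenCV has them; the pictures are not rectified), "rvec" (rotation vector, rad) and "tvec" (3), from world to camera coordinates, as OpenCV has them. Camera axes: x right, y down, z forward; pixel columns grow to the right and rows downward; lengths in mm; the calibration is good to about 2 mm. A picture is of the moment at which its call begins.
- job.job_done(): hands the job in, once; it reports no verdict.
The state is a dict: "time_s": time; "qpos": joint angles; "qvel": joint speeds; "effort": joint torques, N m; "ee_pos": TCP position; "ee_rot": TCP orientation; "force": force on the tool from outside, world axes, zero at the start; "torque": the same for the moment, N m; "gripper_width": finger opening in mm.
Only numpy, scipy, OpenCV 4.12 (cv2) and the standard library are available. Lean on these libraries where they do the work, as an engineer would, in place of code of your own. Each camera call takes 0.05 s, during which the arm holds its last target. There are 200 camera calls.

## Working session

There is one attempt and no reset: what is moved stays moved. The work goes in short steps, Python scripts to look and compute and a tool call to move; the robot and the scene stay as the last step left them, time stands still between calls to the robot, and variables do not carry over. Pictures are saved under pics/ and viewed, about 8 in all and at most 12, crops included, and the job is handed in when it is done.

Besides the shell and the picture viewer there is one more tool, called after "Emit:" as a command line: name --argument value ..., lists and objects as JSON in quotes. move_arm: Moves the arm, as the interface text tells. Its arguments: {"type":"object","properties":{"increments":{"type":"array"},"force":{"type":"number"}},"required":["increments"]}

```bash
mkdir -p pics
cat > h.py <<'E'
import numpy as np, cv2
from workcell import monitor, eyes, job
def grab(n):
    f=eyes.grab_frame(n); f['R']=cv2.Rodrigues(np.array(f['rvec'],float))[0]; f['t']=np.array(f['tvec'],float).ravel()
    f['K']=np.array(f['camera_matrix'],float); f['d']=np.array(f['dist_coeffs'],float); return f
def save(f,name,s=1,box=None):
    im=f['color'][:,:,::-1]
    if box: im=im[box[1]:box[3],box[0]:box[2]]
    cv2.imwrite('pics/'+name,cv2.resize(im,None,fx=s,fy=s,interpolation=cv2.INTER_CUBIC))
def ray(f,uv):
    p=cv2.undistortPoints(np.array(uv,float).reshape(-1,1,2),f['K'],f['d']).reshape(-1,2)
    d=np.c_[p,np.ones(len(p))]@f['R']; c=-f['R'].T@f['t']; return c,d
def onz(f,uv,z):
    c,d=ray(f,uv); return c+d*((z-c[2])/d[:,2])[:,None]
def cloud(f):
    h,w=f['z_map'].shape; u,v=np.meshgrid(np.arange(w),np.arange(h)); 
    p=cv2.undistortPoints(np.c_[u.ravel(),v.ravel()].astype(float).reshape(-1,1,2),f['K'],f['d']).reshape(-1,2)
    z=f['z_map'].ravel().astype(float); P=(np.c_[p*z[:,None],z]-f['t'])@f['R']; P[z==0]=np.nan; return P.reshape(h,w,3)
def proj(f,P): return cv2.projectPoints(np.array(P,float).reshape(-1,1,3),f['R'],f['t'],f['K'],f['d'])[0].reshape(-1,2)
E
python3 - <<'E'
from h import *
np.set_printoptions(suppress=True,precision=2)
a=grab('scene');b=grab('side')
for f in(a,b): print(-f['R'].T@f['t'], f['K'][0,0])
im=np.hstack([a['color'],b['color']])[:,:,::-1]
cv2.imwrite('pics/p1.png',cv2.resize(a['color'][:,:,::-1],(800,600),interpolation=cv2.INTER_CUBIC))
cv2.imwrite('pics/p2.png',cv2.resize(b['color'][:,:,::-1],(800,600),interpolation=cv2.INTER_CUBIC))
print(monitor.state())
E
```

```text
[1144.86 -388.12  690.3 ] 353.26752128988034
[ 87.02 690.14 655.05] 358.9950136441637
{'time_s': 0.1, 'qpos': array([72.42, 18.34, 89.7 , -0.  , 72.04, -1.15]), 'qvel': array([ 0.14, -0.13, -0.19, -0.04,  0.04,  0.09]), 'effort': array([  0.  , -41.33, -23.25,   0.07,   0.04,  -0.  ]), 'ee_pos': array([162.54, 551.09, 213.25]), 'ee_rot': array([-179.91,   -0.  ,  163.57]), 'force': array([ 0.32, -0.21,  0.49]), 'torque': array([-0.02, -0.04,  0.04]), 'gripper_width': 91.04084964274656}
```

View pics/p1.png

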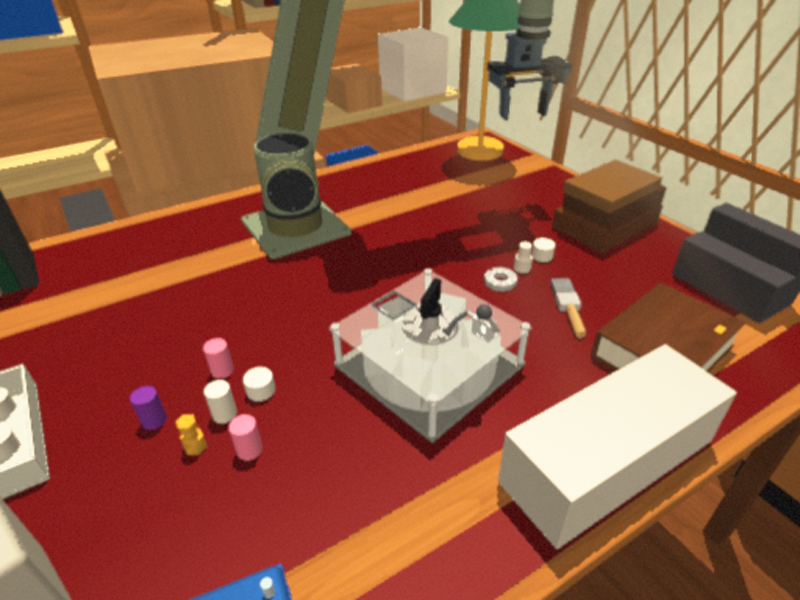

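View pics/p2.png

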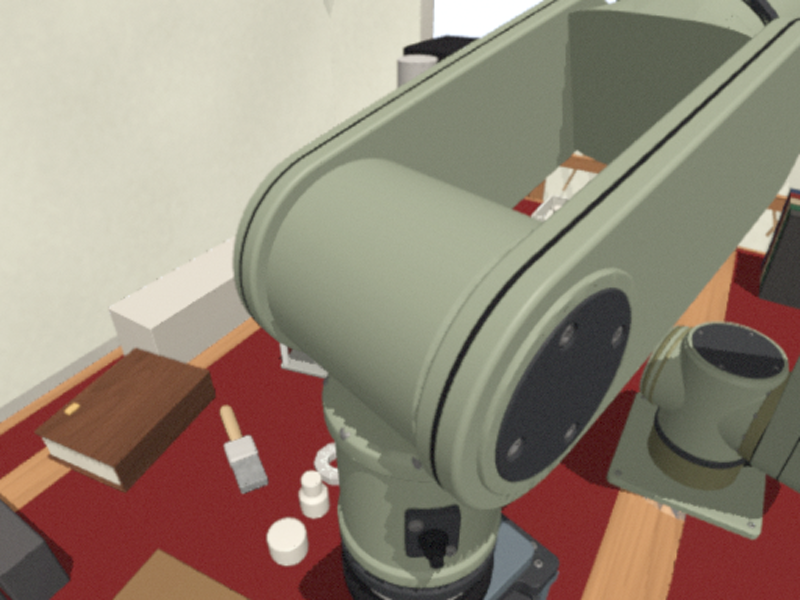

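Picture 1 (scene, 800x600 px): the station is at about (430,350), with the knob at (431,297) and the ball at (484,312).
- **Candidates for the plain canister:** white cylinder (220,402), pinks (217,358) and (245,438), purple (148,408), cap_a (259,384, short and wide). I choose the white one at (220,402), between cap_a and the brass fitting (190,435).
- **Candidates for the necked canister:** (523,257), between cap_b (543,250) and the collar (500,279). I choose (523,257).

Picture 2 (side): the arm blocks most of the view. Only necked (313,495), cap_b (288,540) and part of the collar are visible.

Run:
```python
from h import *
np.set_printoptions(suppress=True,precision=1)
a=grab('scene'); P=cloud(a)
im=a['color'][:,:,::-1]
A=cv2.resize(im[165:285,205:345],None,fx=5,fy=5,interpolation=cv2.INTER_CUBIC)
cv2.imwrite('pics/p3.png',A)
C=cv2.resize(im[205:305,75:190],None,fx=4,fy=4,interpolation=cv2.INTER_CUBIC)
D=cv2.resize(im[145:195,300:365],(460,354),interpolation=cv2.INTER_CUBIC)[:,:,:]
D=cv2.resize(D,(460,400)); cv2.imwrite('pics/p4.png',np.hstack([C,D])[:, :800])
# white blobs by depth
hsv=cv2.cvtColor(a['color'],cv2.COLOR_RGB2HSV)
m=((hsv[...,1]<70)&(hsv[...,2]>110)).astype(np.uint8)
n,L,s,c=cv2.connectedComponentsWithStats(m)
for i in range(1,n):
    if 40<s[i,4]<1500:
        Q=P[L==i]; Q=Q[~np.isnan(Q[:,0])]
        if len(Q)<20: continue
        zt=np.percentile(Q[:,2],97); T=Q[Q[:,2]>zt-6]
        print(c[i],s[i],'ztop',zt,'topc',T[:,:2].mean(0),(T[:,:2].max(0)+T[:,:2].min(0))/2,'rng',Q.min(0),Q.max(0))
# dark ball & base heights
for uv in [(310,200),(276,190),(277,180),(277,240),(245,225)]:
    print(uv,P[uv[1],uv[0]])
```

```text
[354.8  16.8] [334   0  35  39 722] ztop 461.11666695985866 topc [191.4 537.5] [190.8 545.2] rng [-1213.5   516.5  -132.8] [ 201.9 1957.7  468.1]
[381.8  18. ] [370   0  27  52 459] ztop 186.3664138078495 topc [-803.9 1934.8] [-814.6 1934. ] rng [-911.5 1443.1 -184.7] [-423.5 1955.6  200.2]
[407.   8.] [402   0  15  24 184] ztop 217.44998358407855 topc [-616.9 1932.6] [-617.3 1930.3] rng [-709.1 1915.4   69.7] [-578.6 1958.7  223.5]
[426.6   9.8] [421   0  16  29 280] ztop 235.65658009108034 topc [-467.4 1934.1] [-474.  1933.6] rng [-551.5 1915.2   63.9] [-426.8 1956.2  245. ]
[447.8  12.3] [441   0  19  35 407] ztop 255.57951845041762 topc [-320.6 1936.1] [-331.1 1937. ] rng [-405.7 1917.4   59.4] [-272.4 1955.6  263.8]
[471.4  14.9] [463   0  21  41 543] ztop 277.14806948230495 topc [-141.3 1893.5] [ -36.3 1698.5] rng [-241.3 1452.    59.5] [ 149.8 1952.7  322.7]
[498.   17.9] [487   0  25  47 698] ztop 296.0795930069122 topc [ -12.3 1934. ] [ -17.9 1935.8] rng [ -80.5 1449.9   61.5] [ 253.  1953.5  306.7]
[387.  39.] [370   5  30  60 681] ztop 129.30169566423248 topc [-685.4 1883.
[... 3599 characters left out ...]
1 235] ztop 24.500803290315115 topc [561.5 344.3] [558.8 344.7] rng [514.9 308.1   5.2] [603.6 378.3  26.1]
[165.3 245.1] [156 235  19  22 333] ztop 35.74450765500521 topc [ 472.7 -263. ] [ 470.8 -262.3] rng [ 411.7 -285.6   -0.7] [ 496.8 -234.2   36.6]
[140.6 256.3] [131 243  20  28 385] ztop 61.67680294701552 topc [ 489.5 -329.8] [ 488.  -329.5] rng [ 403.8 -347.3    0.2] [ 508.6 -305.9   63.3]
[170.8 375.7] [167 370   9  13  86] ztop 99.17130676720461 topc [ 830.8 -372.5] [ 830.5 -372.6] rng [ 811.4 -378.2   74.7] [ 836.9 -367.3   99.4]
(310, 200) [675.   34.7 180.9]
(276, 190) [582.9   4.  162.7]
(277, 180) [559.4  22.7 171.2]
(277, 240) [666.8 -48.1  90.1]
(245, 225) [581.7 -85.9  90.2]
```

View pics/p3.png

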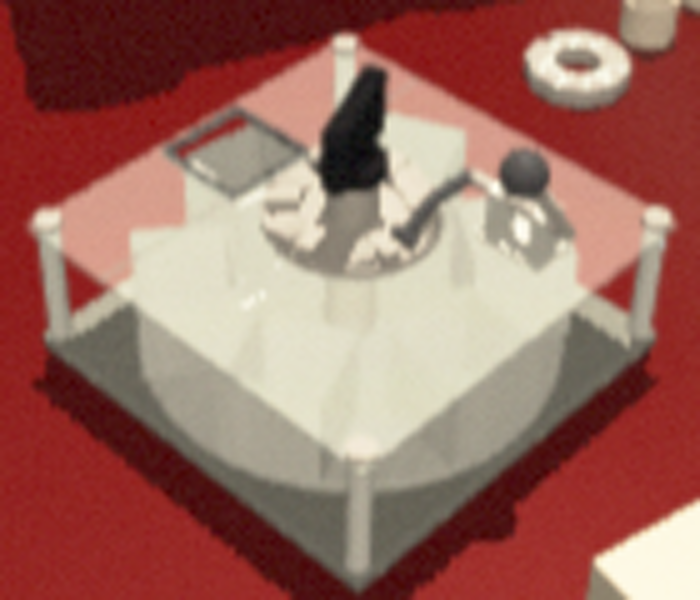

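View pics/p4.png

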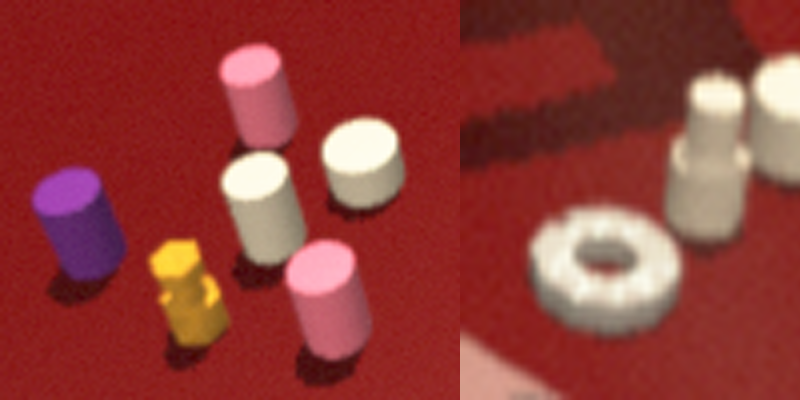

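Picture 3 (5x crop from (205,165)): the cover corners are at the post caps (345,45), (48,218), (655,218) and (360,450). The opening is at (237,150), the black knob at (355,130) and the ball at (524,172), leaning in.
Picture 4: the white plain cylinder (262,205) is confirmed, with cap_a to its right, pinks above and lower right, and brass lower left. The necked canister (708,160) stands between the collar and cap_b.

```bash
cat > st.py <<'E'
from h import *
def station(a,P):
    m=(P[...,2]>86)&(P[...,2]<94)&(abs(P[...,0]-590)<190)&(abs(P[...,1]-10)<190)
    n,L,s,c=cv2.connectedComponentsWithStats(m.astype(np.uint8)); i=1+np.argmax(s[1:,4])
    Q=P[L==i][:,:2].astype(np.float32); return cv2.minAreaRect(Q),np.nanmedian(P[L==i][:,2])
E
python3 - <<'E'
from st import *
np.set_printoptions(suppress=True,precision=1)
a=grab('scene'); P=cloud(a)
print(station(a,P))
px=lambda x,y:(205+x/5-.4,165+y/5-.4)
# post caps tops; 
C=onz(a,[px(345,40),px(655,215),px(360,445),px(48,215)],90); print(C[:,:2],C[:,:2].mean(0))
e=np.diff(np.r_[C,C[:1]],axis=0)[:,:2]; print(np.linalg.norm(e,axis=1),np.degrees(np.arctan2(e[:,1],e[:,0])))
B=onz(a,[px(350,592),px(50,345),px(655,345)],10);print('base corners',B[:,:2])
# opening corners at 88
O=onz(a,[px(237,108),px(305,152),px(232,198),px(168,153)],88);print('op',O[:,:2],O[:,:2].mean(0))
hsv=cv2.cvtColor(a['color'],cv2.COLOR_RGB2HSV)
k=(hsv[...,2]<60)&(P[...,2]>120)&(P[...,2]<185)&(abs(P[...,0]-590)<60)&(abs(P[...,1]-10)<60)
K=P[k]; T=K[K[:,2]>160]; 
print('knob n',len(K),len(T),'rect all',cv2.minAreaRect(K[:,:2].astype(np.float32)),'top',T[:,:2].mean(0),T.max(0))
b=px(524,172); print('ball ray at z174',onz(a,[b],174), 'depth',P[199,310])
# canister tops
for nm,box,zt in(('plain',(128,240,155,275),60),('capa',(154,232,178,260),34)):
    w=np.zeros(k.shape,bool); w[box[1]:box[3],box[0]:box[2]]=1
    m=w&(hsv[...,1]<70)&(hsv[...,2]>110); 
    c,_=cv2.findContours(m.astype(np.uint8),0,1); c=max(c,key=cv2.contourArea)
    Q=P[m]; T=m&(abs(P[...,2]-np.nanpercentile(Q[:,2],90))<3); v,u=np.nonzero(T)
    print(nm,onz(a,np.c_[u,v],zt)[:,:2].mean(0),cv2.minAreaRect(Q[:,:2][~np.isnan(Q[:,0])].astype(np.float32)),cv2.minEnclosingCircle(onz(a,np.c_[u,v],zt)[:,:2].astype(np.float32)))
print('plain top px', onz(a,[(75+255/4-.4,205+176/4-.4)],60),'foot',onz(a,[(75+271/4-.4,205+243/4-.4)],0))
D=lambda x,y:(300+x*65/460.-.4,145+y*50/400-.4)
print('necked top',onz(a,[D(716-460,95)],60),'foot',onz(a,[D(706-460,222)],0),'capb top',onz(a,[D(790-460,85)],34))
br=(hsv[...,0]>12)&(hsv[...,0]<32)&(hsv[...,1]>150)&(P[...,2]>4)&(P[...,2]<75)&(abs(P[...,0]-520)<120)&(abs(P[...,1]+350)<120)
print('brass',np.median(P[br],axis=0))
E
```

```text
(((570.7501220703125, 10.321014404296875), (243.03672790527344, 244.80624389648438), 12.898275375366211), np.float64(90.19348533780153))
[[ 431.5   99.4]
 [ 651.9  146.9]
 [ 701.5  -72.8]
 [ 480.7 -120.5]] [566.4  13.2]
[225.5 225.2 225.9 225.4] [  12.1  -77.3 -167.8  102.6]
base corners [[ 716.4  -86.6]
 [ 491.3 -132.5]
 [ 668.8  145.1]]
op [[452.1  12.2]
 [506.6  22.9]
 [518.7 -31. ]
 [466.8 -40.8]] [486.   -9.2]
knob n 216 93 rect all ((579.3667602539062, 9.992250442504883), (20.025897979736328, 57.84021759033203), 31.837047576904297) top [579.2   4.9] [594.5  33.1 174.2]
ball ray at z174 [[665.   41.6 174. ]] depth [673.4  35.9 182.2]
plain [ 488.8 -329.8] ((456.1723327636719, -326.89276123046875), (35.454689025878906, 105.0516586303711), 85.29828643798828) ((488.7995300292969, -329.87908935546875), 19.574230194091797)
capa [ 471.7 -262.9] ((453.46368408203125, -258.89111328125), (44.70329284667969, 85.01751708984375), 78.3313217163086) ((471.54034423828125, -263.21246337890625), 23.436460494995117)
plain top px [[ 486.3 -329.1   60. ]] foot [[ 485.6 -332.3    0. ]]
necked top [[429.5 349.3  60. ]] foot [[435.3 347.7   0. ]] capb top [[413.5 415.5  34. ]]
brass [ 535.5 -386.7   32.6]
```

```bash
cat > pl.py <<'E'
from h import *
import math
C0=np.array([571,10.5]); YAW=12.4
def st2w(x,y,c=C0,yaw=YAW):
    r=math.radians(yaw); return np.array([c[0]+x*math.cos(r)-y*math.sin(r), c[1]+x*math.sin(r)+y*math.cos(r)])
def plan(wps,jaw,start=None,vmax=58):
    """wps: list of (x,y,z,yaw); prints rows cm/rad in tool axes (tool down)"""
    if start is None:
        s=monitor.state(); start=[*s['ee_pos'],s['ee_rot'][2]]; print('at',np.round(start,1),'rot',np.round(s['ee_rot'],1),'t',round(s['time_s'],2),'w',round(s['gripper_width'],1),'F',np.round(s['force'],1),'q6',round(s['qpos'][5]))
    p=np.array(start,float); rows=[]
    for w in wps:
        w=np.array(w,float); d=w-p; d[3]=(d[3]+180)%360-180
        n=max(1,math.ceil(np.linalg.norm(d[:3])/vmax),math.ceil(abs(d[3])/10.3))
        for i in range(n):
            r=math.radians(p[3]); dx,dy,dz,dw=d/n
            rows.append([jaw,round((dx*math.cos(r)+dy*math.sin(r))/10,2),round((dx*math.sin(r)-dy*math.cos(r))/10,2),round(-dz/10,2),0,0,round(-math.radians(dw)/1,3)])
            p+=d/n
        print('  wp',np.round(w,1),'rows',len(rows))
    print(len(rows)); print(str([rows]).replace(' ',''))
E
python3 - <<'E'
from pl import *
plan([(*st2w(100,-32),245,192.4),(*st2w(100,-32),165,192.4)],0)
a=grab('scene');P=cloud(a);hsv=cv2.cvtColor(a['color'],cv2.COLOR_RGB2HSV)
m=((hsv[...,0]>125)&(hsv[...,1]>70)&(hsv[...,1]<255)&(P[...,2]>55)&(P[...,2]<75)).astype(np.uint8)
n,L,s,c=cv2.connectedComponentsWithStats(m)
for i in range(1,n):
    if s[i,4]>25: print(c[i],s[i,4],P[L==i].mean(0).round(1))
w=grab('wrist'); print(-w['R'].T@w['t'], w['R'][2])
E
```

```text
at [162.6 551.3 213.5 163.6] rot [-179.9   -0.   163.6] t 0.2 w 91.0 F [ 0.4 -0.7  0. ] q6 -1
  wp [675.5   0.7 245.  192.4] rows 13
  wp [675.5   0.7 165.  192.4] rows 15
15
[[[0,np.float64(-4.98),np.float64(-2.95),np.float64(-0.24),0,0,-0.039],[0,np.float64(-4.87),np.float64(-3.14),np.float64(-0.24),0,0,-0.039],[0,np.float64(-4.74),np.float64(-3.32),np.float64(-0.24),0,0,-0.039],[0,np.float64(-4.61),np.float64(-3.5),np.float64(-0.24),0,0,-0.039],[0,np.float64(-4.47),np.float64(-3.68),np.float64(-0.24),0,0,-0.039],[0,np.float64(-4.32),np.float64(-3.85),np.float64(-0.24),0,0,-0.039],[0,np.float64(-4.17),np.float64(-4.01),np.float64(-0.24),0,0,-0.039],[0,np.float64(-4.01),np.float64(-4.17),np.float64(-0.24),0,0,-0.039],[0,np.float64(-3.85),np.float64(-4.32),np.float64(-0.24),0,0,-0.039],[0,np.float64(-3.68),np.float64(-4.47),np.float64(-0.24),0,0,-0.039],[0,np.float64(-3.5),np.float64(-4.61),np.float64(-0.24),0,0,-0.039],[0,np.float64(-3.32),np.float64(-4.74),np.float64(-0.24),0,0,-0.039],[0,np.float64(-3.14),np.float64(-4.87),np.float64(-0.24),0,0,-0.039],[0,np.float64(-0.0),np.float64(-0.0),np.float64(4.0),0,0,0.0],[0,np.float64(-0.0),np.float64(-0.0),np.float64(4.0),0,0,0.0]]]
[137.42063492 222.05555556] 126 [ 391.2 -302.6   59.7]
[ 91.85276074 253.65030675] 163 [ 442.1 -427.1   59.5]
[154.88888889 272.74242424] 198 [ 579.  -320.    59.8]
[ 96.81392816 570.83637826 384.19915351] [ 0.23392191 -0.06905499 -0.96979995]
```

Emit:
move_arm --increments '[[[0,-5.0,-2.9,-0.3,0,0,-0.039],[0,-4.9,-3.1,-0.3,0,0,-0.039],[0,-4.7,-3.3,-0.3,0,0,-0.039],[0,-4.6,-3.5,-0.3,0,0,-0.039],[0,-4.5,-3.7,-0.3,0,0,-0.039],[0,-4.3,-3.9,-0.3,0,0,-0.039],[0,-4.2,-4.0,-0.3,0,0,-0.039],[0,-4.0,-4.2,-0.3,0,0,-0.039],[0,-3.9,-4.3,-0.3,0,0,-0.039],[0,-3.7,-4.5,-0.3,0,0,-0.039],[0,-3.5,-4.6,-0.3,0,0,-0.039],[0,-3.3,-4.7,-0.3,0,0,-0.039]]]'

```text
time_s: 1.8
ee_pos: [655.8, 37.1, 250.8]
ee_rot: [179.8, 0.2, -168.3]
force: [1.3, 0.8, 0.4]
gripper_width: 0.5
```

```bash
sed -i 's/print(str(\[rows\])/print(str([[[float(v) for v in r] for r in rows]])/' pl.py
python3 - <<'E'
from pl import *
plan([(*st2w(100,-32),245,192.4),(*st2w(100,-32),165,192.4)],0)
w=grab('wrist'); save(w,'p5.png',1.5)
P=[(*st2w(0,0),170),(*st2w(100,8),174),(*st2w(-88,0),88),(*st2w(112,-112),90),(*st2w(-112,-112),90)]
print(proj(w,P).round()*1.5)
E
```

```text
at [ 655.8   37.1  250.8 -168.3] rot [ 179.8    0.2 -168.3] t 1.8 w 0.5 F [1.3 0.8 0.4] q6 -100
  wp [675.5   0.7 245.  192.4] rows 1
  wp [675.5   0.7 165.  192.4] rows 3
3
[[[0.0,-1.2,-3.97,0.58,0.0,0.0,-0.012],[0.0,-0.0,0.0,4.0,0.0,0.0,-0.0],[0.0,-0.0,0.0,4.0,0.0,0.0,-0.0]]]
[[366.  123. ]
 [385.5 318. ]
 [367.5 -16.5]
 [216.  300. ]
 [181.5 -58.5]]
```

View pics/p5.png

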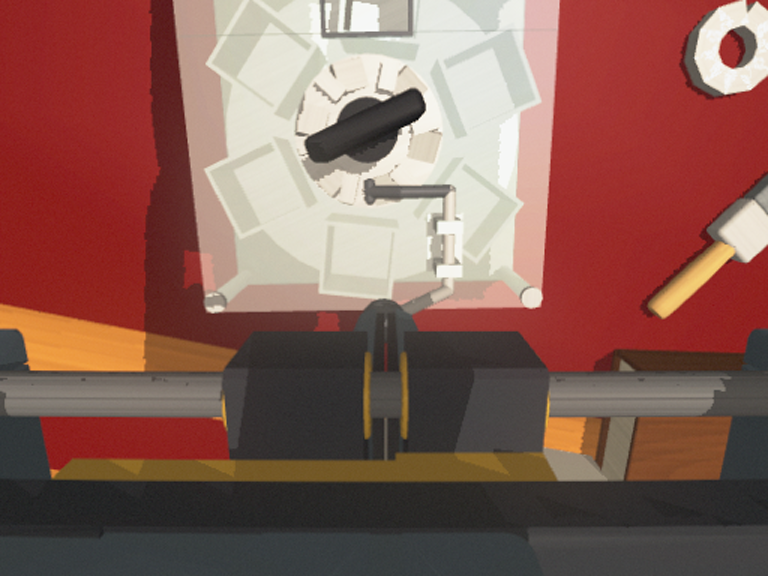

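Picture 5 (wrist, 1.5x): the projected knob centre (366,123), ball (385,318) and post (216,300) all coincide with what I see, so the station pose is right. Next I throw the pawl off.

Emit:
move_arm --increments '[[[0,-1.2,-4.0,0.6,0,0,-0.012],[0,0,0,4.0,0,0,0],[0,0,0,4.0,0,0,0],[0,0,2.0,0,0,0,0],[0,0,2.0,0,0,0,0],[0,0,2.0,0,0,0,0],[0,0,1.2,0,0,0,0],[0,0,0.5,0,0,0,0]]]'

```text
time_s: 2.85
ee_pos: [668.5, 73.0, 166.9]
ee_rot: [-179.7, 1.0, -167.9]
force: [-0.5, 0.8, 0.1]
gripper_width: -0.1
```

Run:
```python
from pl import *
a=grab('scene'); w=grab('wrist')
s=monitor.state(); print(s['ee_pos'],s['force'],s['time_s'])
im=np.hstack([cv2.resize(a['color'][165:285,205:345],None,fx=3,fy=3),cv2.resize(w['color'][:240,80:400],(380,360))])[:,:,::-1]
cv2.imwrite('pics/p6.png',im)
for f,n in((a,'scene'),(w,'wrist')):
    P=cloud(f); k=(f['color'].max(2)<60)&(abs(P[...,2]-170)<6)&(np.hypot(P[...,0]-571,P[...,1]-10.5)<42)
    Q=P[k][:,:2].astype(np.float32); r=cv2.minAreaRect(Q); d=np.linalg.svd(Q-Q.mean(0),full_matrices=False)[2][0]
    print(n,len(Q),r,'yaw',np.degrees(np.arctan2(d[1],d[0])))
```

```text
[668.62801646  72.30932599 166.65351357] [-0.5435733  -0.07301437  0.50469923] 2.95
scene 83 ((576.2577514648438, 7.326377868652344), (9.942742347717285, 56.988525390625), 35.174442291259766) yaw -55.774162
wrist 3624 ((572.7423095703125, 10.047966003417969), (13.860328674316406, 62.53167724609375), 35.91253662109375) yaw -56.042187
```

View pics/p6.png

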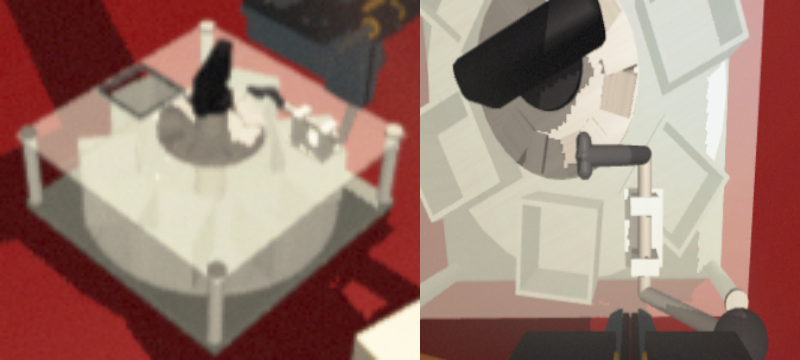

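Run:
```python
from pl import *
w=grab('wrist'); P=cloud(w); r=np.radians(YAW); c=np.array([572,10.2])
X=(P[...,0]-c[0])*np.cos(r)+(P[...,1]-c[1])*np.sin(r); Y=-(P[...,0]-c[0])*np.sin(r)+(P[...,1]-c[1])*np.cos(r)
k=(P[...,2]>108)&(X>36)&(X<62)&(abs(Y)<80)
for y in range(-20,80,10):
    m=k&(abs(Y-y)<5)
    if m.sum()>5: print(y,m.sum(),X[m].min().round(),X[m].max().round(),np.nanmax(P[...,2][m]).round())
g=(572,10.2)
plan([(665,71,205,192),(*g,205,124),(*g,137,124)],0.35)
```

```text
30 224 36.0 45.0 165.0
40 206 36.0 62.0 159.0
50 505 36.0 62.0 147.0
60 45 54.0 62.0 120.0
at [ 668.7   71.6  166.3 -167.9] rot [-179.7    1.  -167.9] t 3.0 w 0.5 F [ 0.7 -0.1  0.1] q6 -97
  wp [665.  71. 205. 192.] rows 1
  wp [572.   10.2 205.  124. ] rows 8
  wp [572.   10.2 137.  124. ] rows 10
10
[[[0.35,0.37,0.02,-3.87,0.0,0.0,0.001],[0.35,1.48,-0.57,-0.0,0.0,0.0,0.17],[0.35,1.36,-0.81,-0.0,0.0,0.0,0.17],[0.35,1.21,-1.03,-0.0,0.0,0.0,0.17],[0.35,1.01,-1.22,-0.0,0.0,0.0,0.17],[0.35,0.79,-1.38,-0.0,0.0,0.0,0.17],[0.35,0.55,-1.49,-0.0,0.0,0.0,0.17],[0.35,0.29,-1.56,-0.0,0.0,0.0,0.17],[0.35,-0.0,0.0,3.4,0.0,0.0,-0.0],[0.35,-0.0,0.0,3.4,0.0,0.0,-0.0]]]
```

Emit:
move_arm --increments '[[[0.3,0.4,0,-3.9,0,0,0],[0.3,1.5,-0.6,0,0,0,0.17],[0.3,1.4,-0.8,0,0,0,0.17],[0.3,1.2,-1.0,0,0,0,0.17],[0.3,1.0,-1.2,0,0,0,0.17],[0.3,0.8,-1.4,0,0,0,0.17],[0.3,0.6,-1.5,0,0,0,0.17],[0.3,0.3,-1.6,0,0,0,0.17],[0.3,0,0,0,0,0,0]]]'

```text
time_s: 4.12
ee_pos: [566.6, 3.4, 204.1]
ee_rot: [179.3, 0.7, 121.2]
force: [1.0, 0.1, 0.6]
gripper_width: 27.3
```

Run:
```python
from pl import *
g=(572,10.2)
plan([(*g,205,124),(*g,137,124)],0.3)
w=grab('wrist'); P=cloud(w); k=(w['color'].max(2)<60)&(abs(P[...,2]-170)<6)&(np.hypot(P[...,0]-571,P[...,1]-10.5)<42)
Q=P[k][:,:2].astype(np.float32); d=np.linalg.svd(Q-Q.mean(0),full_matrices=False)[2][0]
print(len(Q),cv2.minAreaRect(Q),np.degrees(np.arctan2(d[1],d[0])))
```

```text
at [566.6   3.4 204.1 121.2] rot [179.3   0.7 121.2] t 4.12 w 27.3 F [1.  0.1 0.6] q6 -32
  wp [572.   10.2 205.  124. ] rows 1
  wp [572.   10.2 137.  124. ] rows 3
3
[[[0.3,0.3,0.82,-0.09,0.0,0.0,-0.049],[0.3,0.0,0.0,3.4,0.0,0.0,-0.0],[0.3,0.0,0.0,3.4,0.0,0.0,-0.0]]]
452 ((577.4161376953125, 2.6599464416503906), (12.913641929626465, 35.11782455444336), 34.453529357910156) -60.739006
```

Emit:
move_arm --increments '[[[0.3,0.3,0.8,-0.1,0.012,0.012,-0.049],[0.3,0,0,3.4,0,0,0],[0.3,0,0,3.3,0,0,0],[0,0,0,0,0,0,0],[0,0,0,0,0,0,0],[0,0,0,0,0,0,0]]]' --force 20

```text
time_s: 4.92
ee_pos: [572.7, 8.5, 137.0]
ee_rot: [-179.6, 0.0, 125.0]
force: [0.2, 1.1, -8.0]
gripper_width: 13.9
```

```bash
python3 - <<'E'
s=open('pl.py').read()
s=s.replace("    p=np.array(start,float)","""        from scipy.spatial.transform import Rotation as Ro
        e=s['ee_rot']; f=lambda v:Ro.from_euler('xyz',v,degrees=True)
        print('untilt',(f(e).inv()*f([180,0,e[2]])).as_rotvec().round(3))
    p=np.array(start,float)""")
open('pl.py','w').write(s)
E
python3 - <<'E'
from pl import *
plan([(572,10.2,137,192.4)],0)
print(monitor.state()['torque'])
E
```

```text
at [572.7   8.5 137.  125. ] rot [-179.6    0.   125. ] t 4.92 w 13.9 F [ 0.2  1.1 -8. ] q6 -35
untilt [-0.008  0.001 -0.   ]
  wp [572.   10.2 137.  192.4] rows 7
7
[[[0.0,0.03,0.01,-0.0,0.0,0.0,-0.168],[0.0,0.02,0.01,-0.0,0.0,0.0,-0.168],[0.0,0.02,0.01,-0.0,0.0,0.0,-0.168],[0.0,0.02,0.02,-0.0,0.0,0.0,-0.168],[0.0,0.02,0.02,-0.0,0.0,0.0,-0.168],[0.0,0.01,0.02,-0.0,0.0,0.0,-0.168],[0.0,0.01,0.02,-0.0,0.0,0.0,-0.168]]]
[ 0.3951679  -0.55776784 -0.09526928]
```

Emit:
move_arm --increments '[[[0,0,0,0,0,0,-0.16],[0,0,0,0,0,0,-0.16],[0,0,0,0,0,0,-0.16],[0,0,0,0,0,0,-0.16],[0,0,0,0,0,0,-0.16],[0,0,0,0,0,0,-0.16],[0,0,0,0,0,0,-0.12],[0,0,0,0,0,0,-0.06],[0,0,0,0,0,0,-0.04]]]'

```text
time_s: 6.05
ee_pos: [573.0, 9.4, 137.1]
ee_rot: [179.9, -0.7, -164.9]
force: [-0.8, -1.2, -6.3]
gripper_width: 15.2
```

Run:
```python
from pl import *
plan([(572,10.2,137,192.4)],0)
print(monitor.state()['torque'])
```

```text
at [ 573.     9.4  137.1 -164.9] rot [ 179.9   -0.7 -164.9] t 6.05 w 15.2 F [-0.8 -1.2 -6.3] q6 -105
untilt [ 0.001 -0.012 -0.   ]
  wp [572.   10.2 137.  192.4] rows 1
1
[[[0.0,0.08,0.1,0.01,0.0,0.0,0.048]]]
[-0.25533178  0.17710024 -0.80215466]
```

Emit:
move_arm --increments '[[[0.35,0,0,0,0,0,0],[0.35,0,0,0,0,0,0],[0.35,0,0,-3.5,0,-0.012,0.02],[0.35,0,0,-3.5,0,0,0.02]]]'

```text
time_s: 6.55
ee_pos: [575.2, 10.0, 209.8]
ee_rot: [179.9, 0.2, -167.2]
force: [0.7, -0.8, -0.4]
gripper_width: 32.1
```

```bash
sed -i 's/C0=.*;/C0=np.array([572,10.2]);/' pl.py
python3 - <<'E'
from pl import *
plan([(*st2w(100,141),205,192.4),(*st2w(100,141),160,192.4)],0)
w=grab('wrist'); P=cloud(w); k=(w['color'].max(2)<60)&(abs(P[...,2]-170)<6)&(np.hypot(P[...,0]-571,P[...,1]-10.5)<42)
Q=P[k][:,:2].astype(np.float32); d=np.linalg.svd(Q-Q.mean(0),full_matrices=False)[2][0]
print(len(Q),cv2.minAreaRect(Q),np.degrees(np.arctan2(d[1],d[0])))
E
```

```text
at [ 575.2   10.   209.8 -167.2] rot [ 179.9    0.2 -167.2] t 6.55 w 32.1 F [ 0.7 -0.8 -0.4] q6 -103
untilt [0.001 0.003 0.   ]
  wp [639.4 169.4 205.  192.4] rows 3
  wp [639.4 169.4 160.  192.4] rows 4
4
[[[0.0,-3.27,4.7,0.16,0.0,0.0,0.003],[0.0,-3.26,4.71,0.16,0.0,0.0,0.003],[0.0,-3.24,4.72,0.16,0.0,0.0,0.003],[0.0,-0.0,0.0,4.5,0.0,0.0,-0.0]]]
818 ((581.9013671875, 11.650599479675293), (37.5400505065918, 13.177566528320312), 13.112127304077148) 13.700097
```

Emit:
move_arm --increments '[[[0,-3.3,4.7,0.2,0,0,0],[0,-3.3,4.7,0.2,0,0,0],[0,-3.2,4.7,0.1,0,0,0],[0,0,0,4.5,0,0,0],[0,0,-2.0,0,0,0,0],[0,0,-2.0,0,0,0,0],[0,0,-2.0,0,0,0,0],[0,0,-1.5,0,0,0,0],[0,0,-0.8,0,0,0,0],[0,0,0,0,0,0,0]]]'

```text
time_s: 7.85
ee_pos: [670.8, 100.5, 201.6]
ee_rot: [178.3, 3.5, -167.8]
force: [0.0, 0.1, -0.3]
gripper_width: 0.6
```

Run:
```python
from pl import *
w=grab('wrist'); save(w,'p7.png',1.2)
s=monitor.state()
# plan to above plain
x,y,z=s['ee_pos']
plan([(x,y,225,192.4),(520,-200,205,150),(488,-330,120,116)],0.62)
P=cloud(w); k=(w['color'].max(2)<60)&(abs(P[...,2]-170)<6)&(np.hypot(P[...,0]-571,P[...,1]-10.5)<42)
Q=P[k][:,:2].astype(np.float32); d=np.linalg.svd(Q-Q.mean(0),full_matrices=False)[2][0]
print(len(Q),cv2.minAreaRect(Q),np.degrees(np.arctan2(d[1],d[0])))
```

```text
at [ 670.8  100.9  201.4 -167.8] rot [ 178.3    3.5 -167.8] t 7.9 w 0.7 F [0.8 0.2 0.4] q6 -96
untilt [0.03  0.06  0.001]
  wp [670.8 100.9 225.  192.4] rows 1
  wp [ 520. -200.  205.  150.] rows 7
  wp [ 488. -330.  120.  116.] rows 11
11
[[[0.62,-0.0,0.0,-2.36,0.0,0.0,-0.004],[0.62,3.53,-4.36,0.33,0.0,0.0,0.123],[0.62,2.97,-4.76,0.33,0.0,0.0,0.123],[0.62,2.36,-5.09,0.33,0.0,0.0,0.123],[0.62,1.72,-5.34,0.33,0.0,0.0,0.123],[0.62,1.05,-5.51,0.33,0.0,0.0,0.123],[0.62,0.36,-5.6,0.33,0.0,0.0,0.123],[0.62,-0.93,-3.21,2.12,0.0,0.0,0.148],[0.62,-1.4,-3.04,2.12,0.0,0.0,0.148],[0.62,-1.83,-2.8,2.12,0.0,0.0,0.148],[0.62,-2.23,-2.5,2.12,0.0,0.0,0.148]]]
1979 ((582.57568359375, 12.604962348937988), (42.18244552612305, 13.615580558776855), 12.916964530944824) 12.678107
```

View pics/p7.png

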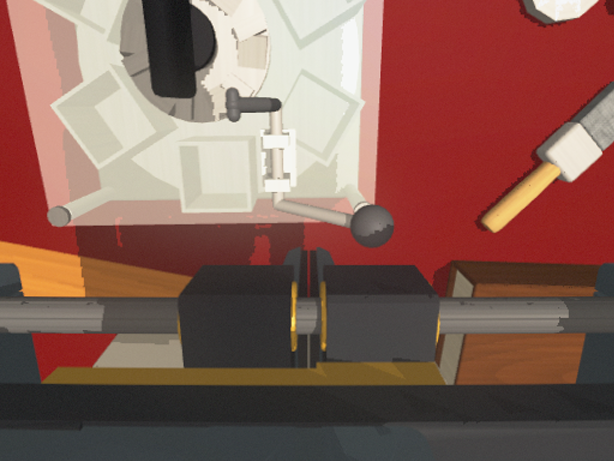

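Picture 7: the ball is still at (372,225), off to the right. The downward row didn't take, so the closed fingers passed over it. I'll redo this in stages.

Emit:
move_arm --increments '[[[0,0.8,4.0,0,0.03,0.06,0],[0,0.8,4.0,0,0,0,0],[0,0,0,0,0,0,0]]]'

```text
time_s: 8.28
ee_pos: [638.5, 174.8, 201.4]
ee_rot: [-179.9, -0.1, -168.0]
force: [-0.3, -0.1, 0.4]
gripper_width: 0.5
```

Run:
```python
from pl import *
plan([(*st2w(100,143),205,192.4),(*st2w(100,143),158,192.4)],0)
print(monitor.state()['qpos'])
```

```text
at [ 638.5  174.8  201.4 -168. ] rot [-1.799e+02 -1.000e-01 -1.680e+02] t 8.28 w 0.5 F [-0.3 -0.1  0.4] q6 -88
untilt [-0.002 -0.002  0.   ]
  wp [639.  171.3 205.  192.4] rows 1
  wp [639.  171.3 158.  192.4] rows 2
2
[[[0.0,0.03,-0.35,-0.36,0.0,0.0,-0.007],[0.0,-0.0,0.0,4.7,0.0,0.0,-0.0]]]
[ 14.3798504   26.72331415  78.21762844  -0.12579841  75.16241576
 -87.5977001 ]
```

Emit:
move_arm --increments '[[[0,0,0,2.2,0,0,0],[0,0,0,2.1,0,0,0],[0,0,0,0,0,0,0]]]'

```text
time_s: 8.65
ee_pos: [639.9, 172.2, 156.9]
ee_rot: [-179.7, -0.1, -168.0]
force: [0.6, 0.1, 0.9]
gripper_width: 0.7
```

Emit:
move_arm --increments '[[[0,0,-2.0,0,0,0,0],[0,0,-2.0,0,0,0,0],[0,0,-2.0,0,0,0,0],[0,0,-1.5,0,0,0,0],[0,0,-0.7,0,0,0,0],[0,0,0,0,0,0,0]]]'

```text
time_s: 9.4
ee_pos: [659.2, 97.1, 168.1]
ee_rot: [178.8, 0.8, -168.4]
force: [-0.5, 0.2, 0.3]
gripper_width: 0.4
```

Run:
```python
from pl import *
w=grab('wrist'); P=cloud(w); r=np.radians(YAW); c=C0
X=(P[...,0]-c[0])*np.cos(r)+(P[...,1]-c[1])*np.sin(r); Y=-(P[...,0]-c[0])*np.sin(r)+(P[...,1]-c[1])*np.cos(r)
k=(P[...,2]>108)&(X>36)&(X<62)&(abs(Y)<80)
for y in range(-20,80,10):
    m=k&(abs(Y-y)<5)
    if m.sum()>5: print('arm',y,m.sum(),np.nanmax(P[...,2][m]).round())
k=(P[...,2]>165)&(P[...,2]<192)&(X>85)&(X<116)&(Y<130)&(Y>-40); print('ball',k.sum(),np.nanmedian(X[k]),np.nanmedian(Y[k]),np.nanmax(P[...,2][k]))
k=(w['color'].max(2)<60)&(abs(P[...,2]-170)<6)&(np.hypot(X,Y)<42)
Q=P[k][:,:2].astype(np.float32); d=np.linalg.svd(Q-Q.mean(0),full_matrices=False)[2][0]
print(len(Q),'knob yaw',np.degrees(np.arctan2(d[1],d[0])))
x,y,z=monitor.state()['ee_pos']
plan([(x,y,215,192.4),(520,-200,205,150),(488,-330,120,116)],0.62)
```

```text
arm 0 138 117.0
arm 10 80 121.0
arm 20 102 123.0
arm 30 92 122.0
arm 40 163 120.0
arm 50 502 119.0
arm 60 52 119.0
ball 905 87.84343231911534 58.42504638558611 191.99127334927786
3026 knob yaw 12.456583
at [ 659.1   97.4  167.9 -168.3] rot [ 178.8    0.8 -168.3] t 9.45 w 0.3 F [ 0.   0.2 -0.2] q6 -95
untilt [0.021 0.013 0.   ]
  wp [659.1  97.4 215.  192.4] rows 1
  wp [ 520. -200.  205.  150.] rows 7
  wp [ 488. -330.  120.  116.] rows 11
11
[[[0.62,-0.0,0.0,-4.71,0.0,0.0,-0.013],[0.62,3.33,-4.34,0.17,0.0,0.0,0.123],[0.62,2.77,-4.72,0.17,0.0,0.0,0.123],[0.62,2.17,-5.03,0.17,0.0,0.0,0.123],[0.62,1.53,-5.25,0.17,0.0,0.0,0.123],[0.62,0.87,-5.4,0.17,0.0,0.0,0.123],[0.62,0.2,-5.47,0.17,0.0,0.0,0.123],[0.62,-0.93,-3.21,2.13,0.0,0.0,0.148],[0.62,-1.4,-3.04,2.13,0.0,0.0,0.148],[0.62,-1.83,-2.8,2.13,0.0,0.0,0.148],[0.62,-2.23,-2.5,2.13,0.0,0.0,0.148]]]
```

Emit:
move_arm --increments '[[[0,0,0,-4.7,0.02,0.01,0],[0,3.3,-4.3,0,0,0,0.123],[0,2.8,-4.7,0,0,0,0.123],[0,2.2,-5.0,0,0,0,0.123],[0,1.5,-5.3,0,0,0,0.123],[0.6,0.9,-5.4,0.2,0,0,0.123],[0.6,0.2,-5.5,0.2,0,0,0.123],[0.6,-0.9,-3.2,1.5,0,0,0.148],[0.6,-1.4,-3.0,1.5,0,0,0.148],[0.6,-1.8,-2.8,1.5,0,0,0.148],[0.6,-2.2,-2.5,1.0,0,0,0.148]]]'

```text
time_s: 10.82
ee_pos: [471.9, -333.7, 151.3]
ee_rot: [-179.9, -0.1, 113.5]
force: [0.3, 0.1, -0.8]
gripper_width: 53.9
```

Run:
```python
from pl import *
w=grab('wrist'); P=cloud(w); hsv=cv2.cvtColor(w['color'],cv2.COLOR_RGB2HSV); save(w,'p8.png',1.2)
for nm,z,m0 in(('white60',60,(hsv[...,1]<60)&(hsv[...,2]>120)),('white34',34,(hsv[...,1]<60)&(hsv[...,2]>120)),('brass',60,(hsv[...,0]>12)&(hsv[...,0]<32)&(hsv[...,1]>120))):
    m=(m0&(abs(P[...,2]-z)<6)&(P[...,1]<-150)).astype(np.uint8); n,L,s,c=cv2.connectedComponentsWithStats(m)
    for i in range(1,n):
        if s[i,4]>100:
            v,u=np.nonzero(L==i); Q=onz(w,np.c_[u,v],z)[:,:2]; (cx,r)=cv2.minEnclosingCircle(Q.astype(np.float32))
            print(nm,s[i,4],c[i]*1.2,Q.mean(0).round(1),np.round(cx,1),round(r,1))
plan([(488,-330,100,116),(488,-330,30,116)],0.6)
```

```text
white60 1510 [330.2407947  235.98913907] [ 486.7 -329.3] [ 486.4 -329.7] 19.1
white60 325 [448.512      256.85907692] [ 569.7 -309.7] [ 572.8 -313.2] 16.3
white34 2344 [344.87713311 135.38651877] [ 469.6 -262.6] [ 469.8 -262.9] 23.5
brass 112 [346.05       337.41428571] [ 529.8 -396. ] [ 529.1 -394.3] 10.3
at [ 470.4 -337.2  150.   113.2] rot [-179.7    0.   113.2] t 10.88 w 54.7 F [-0.7 -3.1 -0.4] q6 -60
untilt [-0.005  0.    -0.   ]
  wp [ 488. -330.  100.  116.] rows 1
  wp [ 488. -330.   30.  116.] rows 3
3
[[[0.6,-0.03,1.9,5.0,0.0,0.0,-0.048],[0.6,0.0,0.0,3.5,0.0,0.0,-0.0],[0.6,0.0,0.0,3.5,0.0,0.0,-0.0]]]
```

View pics/p8.png

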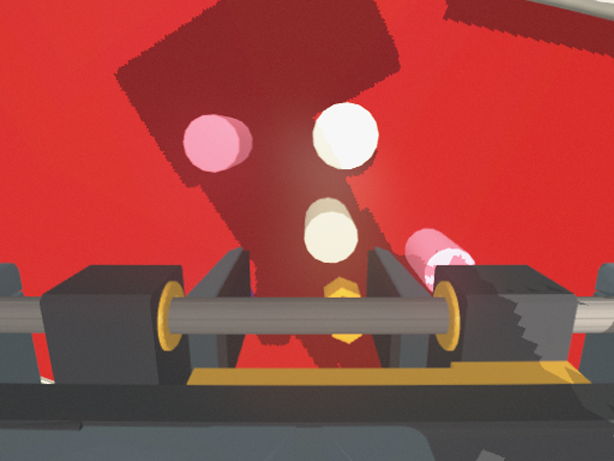

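Picture 8 (wrist): the plain white canister at (331,232) is between cap_a (345,135) and brass (346,315), with pinks left and right outside the finger lanes. Its centre is (486.6, -329.6).

Emit:
move_arm --increments '[[[0.6,0,1.8,3.0,0,0,-0.05],[0.6,0,0,0,0,0,0]]]'

```text
time_s: 11.12
ee_pos: [486.3, -330.8, 118.3]
ee_rot: [-179.6, -0.1, 116.1]
force: [-0.1, -0.6, 1.3]
gripper_width: 54.6
```

Run:
```python
from pl import *
plan([(486.6,-329.6,30,116)],0.6)
```

```text
at [ 486.3 -330.8  118.3  116.1] rot [-1.796e+02 -1.000e-01  1.161e+02] t 11.12 w 54.6 F [-0.1 -0.6  1.3] q6 -61
untilt [-0.006 -0.002  0.   ]
  wp [ 486.6 -329.6   30.   116. ] rows 2
2
[[[0.6,0.05,0.04,4.42,0.0,0.0,0.001],[0.6,0.05,0.04,4.42,0.0,0.0,0.001]]]
```

Emit:
move_arm --increments '[[[0.6,0,0,3.0,0,0,0],[0.6,0,0,3.0,0,0,0],[0.6,0,0,2.8,0,0,0],[0,0,0,0,0,0,0],[0,0,0,0,0,0,0],[0,0,0,0,0,0,0],[0,0,0,-2,0,0,0],[0,0,0,-4,0,0,0],[0,0,0,-4,0,0,0],[0,0,0,-4,0,0,0]]]' --force 20

```text
time_s: 12.38
ee_pos: [488.3, -330.6, 181.2]
ee_rot: [-179.8, 0.4, 116.2]
force: [0.2, -0.3, -1.0]
gripper_width: 37.6
```

Run:
```python
from pl import *
plan([(*st2w(-88,0),165,192.4)],0)
```

```text
at [ 488.3 -330.6  181.2  116.2] rot [-179.8    0.4  116.2] t 12.38 w 37.6 F [ 0.2 -0.3 -1. ] q6 -61
untilt [-0.003  0.007 -0.   ]
  wp [486.1  -8.7 165.  192.4] rows 8
8
[[[0.0,3.62,1.75,0.2,0.0,0.0,-0.166],[0.0,3.28,2.33,0.2,0.0,0.0,-0.166],[0.0,2.85,2.84,0.2,0.0,0.0,-0.166],[0.0,2.34,3.27,0.2,0.0,0.0,-0.166],[0.0,1.77,3.61,0.2,0.0,0.0,-0.166],[0.0,1.15,3.86,0.2,0.0,0.0,-0.166],[0.0,0.49,3.99,0.2,0.0,0.0,-0.166],[0.0,-0.17,4.02,0.2,0.0,0.0,-0.166]]]
```

Held (37.6 mm). I'm carrying it to above the opening.

Emit:
move_arm --increments '[[[0,3.6,1.7,0,0,0,-0.166],[0,3.3,2.3,0,0,0,-0.166],[0,2.9,2.8,0,0,0,-0.166],[0,2.3,3.3,0,0,0,-0.166],[0,1.8,3.6,0.2,0,0,-0.166],[0,1.2,3.9,0.2,0,0,-0.166],[0,0.5,4.0,0.2,0,0,-0.166],[0,-0.2,4.0,0.2,0,0,-0.166],[0,0,0,0,0,0,0]]]'

```text
time_s: 13.5
ee_pos: [483.6, -1.9, 183.8]
ee_rot: [-178.6, 1.3, -165.3]
force: [-0.1, 0.8, -1.3]
gripper_width: 37.1
```

Run:
```python
from pl import *
plan([(*st2w(-88,0),135,192.4),(*st2w(-88,0),96,192.4)],0)
w=grab('wrist'); save(w,'p9.png',1.2)
o=[(*st2w(-88+a*26,b*26),88) for a,b in((-1,-1),(1,-1),(1,1),(-1,1))]; print((proj(w,o)*1.2).round())
```

```text
at [ 483.6   -1.9  183.8 -165.3] rot [-178.6    1.3 -165.3] t 13.5 w 37.1 F [-0.1  0.8 -1.3] q6 -105
untilt [-0.024  0.023 -0.   ]
  wp [486.1  -8.7 135.  192.4] rows 1
  wp [486.1  -8.7  96.  192.4] rows 2
2
[[[0.0,-0.07,-0.72,4.88,0.0,0.0,0.04],[0.0,-0.0,0.0,3.9,0.0,0.0,-0.0]]]
[[265. 191.]
 [264. 262.]
 [336. 266.]
 [340. 195.]]
```

View pics/p9.png

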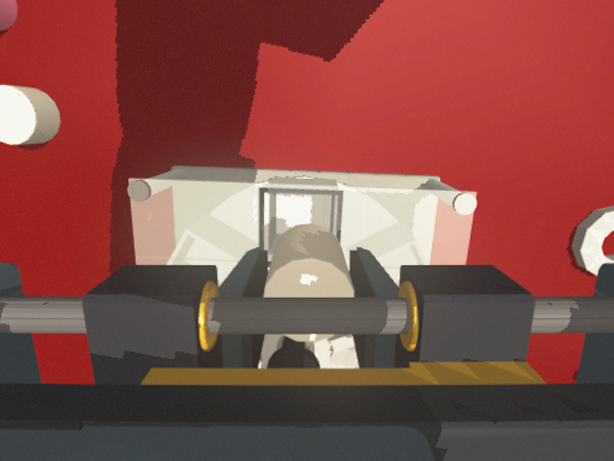

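Picture 9: the opening frame's far edge, (262,188) to (341,190), matches the projection (265,191) to (340,195). The canister hangs upright above it.

Emit:
move_arm --increments '[[[0,-0.1,-0.7,2.0,-0.024,0.023,0.04],[0,0,0,1.5,0,0,0],[0,0,0,0,0,0,0]]]'

```text
time_s: 13.92
ee_pos: [488.1, -14.0, 147.2]
ee_rot: [180.0, -0.0, -168.3]
force: [-0.3, 0.0, -0.8]
gripper_width: 37.5
```

Run:
```python
from pl import *
plan([(*st2w(-88,0),96,192.4)],0)
```

```text
at [ 488.1  -14.   147.2 -168.3] rot [ 180.    -0.  -168.3] t 13.93 w 37.5 F [-0.3  0.  -0.8] q6 -105
untilt [ 0.    -0.001 -0.   ]
  wp [486.1  -8.7  96.  192.4] rows 1
1
[[[0.0,0.09,0.56,5.12,0.0,0.0,-0.012]]]
```

Emit:
move_arm --increments '[[[0,0.1,0.55,0.3,0,0,-0.012],[0,0,0,1.5,0,0,0],[0,0,0,1.6,0,0,0],[0,0,0,1.5,0,0,0],[0,0,0,0,0,0,0]]]'

```text
time_s: 14.55
ee_pos: [487.1, -10.7, 97.3]
ee_rot: [180.0, 0.0, -167.9]
force: [0.7, -0.1, -1.0]
gripper_width: 37.7
```

Emit:
move_arm --increments '[[[0.6,0,0.2,0,0,0,0],[0.6,0,0,0,0,0,0],[0.6,0,0,0,0,0,0],[0.6,0,0,-3.5,0,0,0],[0.6,0,0,-5,0,0,0],[0.3,0,0,-3,0,0,0]]]'

```text
time_s: 15.3
ee_pos: [486.4, -8.7, 216.1]
ee_rot: [180.0, 0.0, -167.9]
force: [1.0, -0.3, 0.2]
gripper_width: 47.4
```

Run:
```python
from pl import *
w=grab('wrist'); save(w,'p10.png',1.2); P=cloud(w)
m=(abs(P[...,2]-78)<6)&(np.hypot(P[...,0]-486,P[...,1]+8.7)<25); print(m.sum(),np.nanmean(P[m],0))
plan([(572,10.2,205,192.4),(572,10.2,137,192.4)],0.3)
a=grab('scene'); save(a,'pa.png')
```

```text
1184 [485.44238393  -7.95925257  77.56651126]
at [ 488.3   -8.7  219.5 -167.9] rot [-179.9    0.4 -167.9] t 15.35 w 43.7 F [ 2.1 -0.3  1.6] q6 -104
untilt [-0.001  0.007 -0.   ]
  wp [572.   10.2 205.  192.4] rows 2
  wp [572.   10.2 137.  192.4] rows 4
4
[[[0.3,-4.29,0.05,0.73,0.0,0.0,-0.003],[0.3,-4.29,0.04,0.73,0.0,0.0,-0.003],[0.3,-0.0,0.0,3.4,0.0,0.0,-0.0],[0.3,-0.0,0.0,3.4,0.0,0.0,-0.0]]]
```

View pics/p10.png

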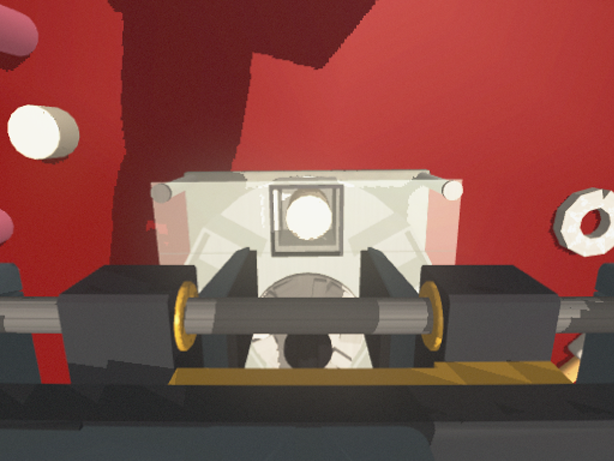

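Picture 10: the plain canister's top at (309,217) is centred in the opening at z 77.6 (floor 18 + 60), so it is seated. Next I grip the knob.

Emit:
move_arm --increments '[[[0.3,-4.3,0,0.7,0,0.007,0],[0.3,-4.3,0,0.7,0,0,0],[0.3,0,0,0,0,0,0]]]'

```text
time_s: 15.78
ee_pos: [572.6, 9.6, 201.5]
ee_rot: [-180.0, -0.2, -168.0]
force: [-0.8, 0.1, -0.2]
gripper_width: 27.6
```

Run:
```python
from pl import *
plan([(572,10.2,205,192.6),(572,10.2,137,192.6)],0.3)
```

```text
at [ 572.6    9.6  201.5 -168. ] rot [-180.    -0.2 -168. ] t 15.78 w 27.6 F [-0.8  0.1 -0.2] q6 -102
untilt [-0.001 -0.004  0.   ]
  wp [572.   10.2 205.  192.6] rows 1
  wp [572.   10.2 137.  192.6] rows 3
3
[[[0.3,0.04,0.07,-0.35,0.0,0.0,-0.01],[0.3,-0.0,0.0,3.4,0.0,0.0,-0.0],[0.3,-0.0,0.0,3.4,0.0,0.0,-0.0]]]
```

Emit:
move_arm --increments '[[[0.3,0,0.1,3.2,0,0,-0.01],[0.3,0,0,3.2,0,0,0],[0,0,0,0,0,0,0],[0,0,0,0,0,0,0],[0,0,0,0,0,0,0]]]' --force 20

```text
time_s: 16.4
ee_pos: [570.2, 8.7, 135.3]
ee_rot: [-179.9, -0.3, -167.4]
force: [3.3, 1.4, -9.1]
gripper_width: 14.1
```

Emit:
move_arm --increments '[[[0,0,0,0,0,0,0.15],[0,0,0,0,0,0,0.15],[0,0,0,0,0,0,0.15],[0,0,0,0,0,0,0.15],[0,0,0,0,0,0,0.15],[0,0,0,0,0,0,0.1],[0,0,0,0,0,0,0]]]'

```text
time_s: 17.27
ee_pos: [570.6, 10.6, 135.3]
ee_rot: [-180.0, -0.1, 142.3]
force: [3.4, -1.0, -7.3]
gripper_width: 13.9
```

Emit:
move_arm --increments '[[[0,0,0,0,0,0,0.1],[0,0,0,0,0,0,0.08],[0,0,0,0,0,0,0],[0,0,0,0,0,0,0]]]'

```text
time_s: 17.77
ee_pos: [570.9, 10.9, 135.3]
ee_rot: [180.0, -0.1, 132.2]
force: [3.4, -0.6, -7.5]
gripper_width: 14.2
```

```bash
cat > ck.py <<'E'
from pl import *
w=grab('wrist'); P=cloud(w); r=np.radians(YAW); c=C0
X=(P[...,0]-c[0])*np.cos(r)+(P[...,1]-c[1])*np.sin(r); Y=-(P[...,0]-c[0])*np.sin(r)+(P[...,1]-c[1])*np.cos(r)
k=(P[...,2]>108)&(X>40)&(X<56)
for y in range(0,60,10):
    m=k&(abs(Y-y)<5)
    if m.sum()>5: print('arm',y,m.sum(),np.nanmax(P[...,2][m]).round(1))
k=(w['color'].max(2)<60)&(abs(P[...,2]-170)<6)&(np.hypot(X,Y)<42)
if k.sum()>50:
    Q=P[k][:,:2].astype(np.float32); d=np.linalg.svd(Q-Q.mean(0),full_matrices=False)[2][0]
    print(len(Q),'knob yaw',np.degrees(np.arctan2(d[1],d[0])),cv2.minAreaRect(Q))
E
python3 - <<'E'
from pl import *
plan([(572,10.2,137,131.8)],0); print(monitor.state()['torque'])
import ck
E
```

```text
at [570.9  10.9 135.3 132.2] rot [ 1.800e+02 -1.000e-01  1.322e+02] t 17.77 w 14.2 F [ 3.4 -0.6 -7.5] q6 -42
untilt [ 0.    -0.002 -0.   ]
  wp [572.   10.2 137.  131.8] rows 1
1
[[[0.0,-0.13,0.04,-0.17,0.0,0.0,0.007]]]
[-0.03776342 -0.26540056 -0.08894133]
arm 40 58 119.2
arm 50 907 230.1
2025 knob yaw -49.011597 ((565.8563842773438, 11.658878326416016), (31.70087432861328, 52.75959777832031), 28.856754302978516)
```

Emit:
move_arm --increments '[[[0,0,0,0,0,0,0.025],[0,0,0,0,0,0,0],[0.3,0,0,0,0,0,0],[0.3,0,0,0,0,0,0],[0.3,0,0,-3.5,0,0,0],[0.3,0,0,-4.5,0,0,0]]]'

```text
time_s: 18.58
ee_pos: [568.7, 10.9, 217.0]
ee_rot: [-179.8, -0.3, 130.8]
force: [1.5, 0.4, 0.9]
gripper_width: 27.2
```

Run:
```python
from pl import *
import ck
a=grab('scene'); save(a,'pb.png'); A=cv2.imread('pics/pa.png'); B=cv2.imread('pics/pb.png')
f=lambda I:cv2.resize(I[170:250,250:345],None,fx=4,fy=4,interpolation=cv2.INTER_CUBIC)
cv2.imwrite('pics/p11.png',np.hstack([f(A),f(B)]))
# fetch necked
plan([(540,150,220,150),(431,347,150,110)],0.5)
```

```text
arm 40 23 118.6
arm 50 835 312.4
258 knob yaw 29.041468 ((582.8572998046875, -2.7027854919433594), (12.418935775756836, 16.484516143798828), 40.84221267700195)
at [572.2  10.9 222.  130.8] rot [1.797e+02 1.000e-01 1.308e+02] t 18.68 w 27.2 F [0.4 0.3 0.5] q6 -41
untilt [0.006 0.002 0.   ]
  wp [540. 150. 220. 150.] rows 3
  wp [431. 347. 150. 110.] rows 8
8
[[[0.5,4.21,2.22,0.07,0.0,0.0,-0.112],[0.5,3.94,2.67,0.07,0.0,0.0,-0.112],[0.5,3.61,3.1,0.07,0.0,0.0,-0.112],[0.5,3.86,2.32,1.4,0.0,0.0,0.14],[0.5,4.14,1.76,1.4,0.0,0.0,0.14],[0.5,4.35,1.17,1.4,0.0,0.0,0.14],[0.5,4.47,0.55,1.4,0.0,0.0,0.14],[0.5,4.5,-0.08,1.4,0.0,0.0,0.14]]]
```

View pics/p11.png

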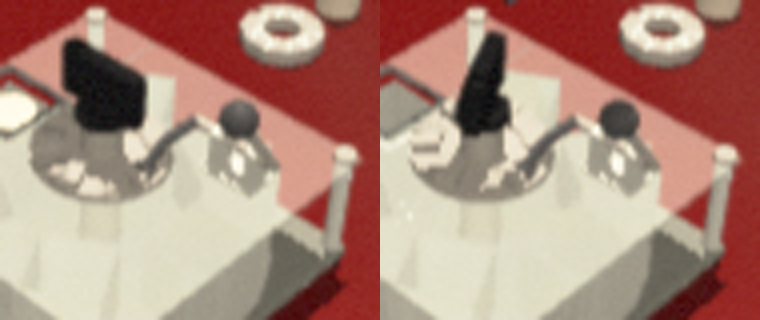

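Picture 11: the ball sits at the same place in the home-dropped frame (238,118) and now (238,119), so the pawl has dropped behind the tooth. Next is the necked canister.

Emit:
move_arm --increments '[[[0.3,2.9,5.0,0,0,0,0],[0.3,2.9,5.0,0,0,0,0],[0.45,2.9,5.0,0,0,0,0],[0.45,6,0.4,0.5,0,0,0.11],[0.45,6,0.4,1.0,0,0,0.11],[0.45,5,0.2,1.0,0,0,0.11],[0.45,0,0,1.0,0,0,0.11],[0.45,0,0,0,0,0,0]]]'

```text
time_s: 19.68
ee_pos: [539.9, 329.0, 187.2]
ee_rot: [179.5, 0.1, 104.7]
force: [0.3, -0.6, 0.3]
gripper_width: 40.7
```

Run:
```python
from pl import *
plan([(433,347,110,105)],0.5)
w=grab('wrist'); P=cloud(w); hsv=cv2.cvtColor(w['color'],cv2.COLOR_RGB2HSV); save(w,'px.png',1.2)
for z in(60,34,14):
    m=((hsv[...,1]<70)&(hsv[...,2]>110)&(abs(P[...,2]-z)<5)&(P[...,1]>200)&(P[...,1]<480)).astype(np.uint8); n,L,s,c=cv2.connectedComponentsWithStats(m)
    for i in range(1,n):
        if s[i,4]>150:
            v,u=np.nonzero(L==i); Q=onz(w,np.c_[u,v],z)[:,:2]; (cx,r)=cv2.minEnclosingCircle(Q.astype(np.float32))
            print(z,s[i,4],c[i],Q.mean(0).round(1),np.round(cx,1),round(r,1))
```

```text
at [539.9 329.  187.2 104.7] rot [1.795e+02 1.000e-01 1.047e+02] t 19.68 w 40.7 F [ 0.3 -0.6  0.3] q6 16
untilt [0.009 0.001 0.   ]
  wp [433. 347. 110. 105.] rows 3
3
[[[0.5,1.49,-3.29,2.57,0.0,0.0,-0.002],[0.5,1.49,-3.29,2.57,0.0,0.0,-0.002],[0.5,1.5,-3.29,2.57,0.0,0.0,-0.002]]]
60 660 [146.83636364 135.34393939] [432.7 348.5] [432.6 348.7] 13.4
34 2125 [156.31105882  58.46729412] [420.9 416.9] [421.  416.9] 24.1
34 425 [162.15764706 130.83058824] [438.9 352.5] [433.  348.8] 18.4
34 222 [473.27027027 303.72522523] [819.9 250.5] [820.3 250. ] 21.0
14 1887 [266.38738739 150.19766826] [544.5 357.8] [558.2 348.9] 48.1
14 2064 [160.52858527 196.64147287] [445.3 279.2] [445.3 275.7] 34.7
14 167 [460.73652695 298.88622754] [820.3 244. ] [823.7 243.2] 17.1
```

Emit:
move_arm --increments '[[[0.5,1.5,-3.4,1.8,0.009,0,0],[0.5,1.5,-3.4,1.8,0,0,0],[0.5,1.6,-3.3,1.8,0,0,0],[0.5,0,0,0,0,0,0]]]'

```text
time_s: 20.23
ee_pos: [431.8, 346.5, 134.4]
ee_rot: [179.6, -0.1, 104.8]
force: [-0.5, 0.4, 0.6]
gripper_width: 45.7
```

Run:
```python
from pl import *
plan([(432.7,348.6,39,105)],0.5)
```

```text
at [431.8 346.5 134.4 104.8] rot [ 1.796e+02 -1.000e-01  1.048e+02] t 20.23 w 45.7 F [-0.5  0.4  0.6] q6 23
untilt [ 0.007 -0.001 -0.   ]
  wp [432.7 348.6  39.  105. ] rows 2
2
[[[0.5,0.09,0.07,4.77,0.0,0.0,-0.002],[0.5,0.09,0.07,4.77,0.0,0.0,-0.002]]]
```

Emit:
move_arm --increments '[[[0.5,0.2,0.1,3.0,0.007,0,0],[0.5,0,0,3.2,0,0,0],[0.5,0,0,3.1,0,0,0],[0,0,0,0,0,0,0],[0,0,0,0,0,0,0],[0,0,0,0,0,0,0],[0,0,0,0,0,0,0]]]' --force 20

```text
time_s: 21.1
ee_pos: [445.0, 351.3, 48.7]
ee_rot: [178.8, -0.5, 104.8]
force: [-0.1, -0.6, -0.5]
gripper_width: 27.0
```

Emit:
move_arm --increments '[[[0,0,0,-2,0,0,0],[0,0,0,-4,0,0,0],[0,0,0,-4,0,0,0],[0,0,0,-4,0,0,0],[0,0,0,0,0,0,0]]]'

```text
time_s: 21.72
ee_pos: [442.8, 349.9, 195.8]
ee_rot: [178.6, -0.6, 104.9]
force: [0.2, -0.6, -0.8]
gripper_width: 27.2
```

Run:
```python
from pl import *
plan([(*st2w(-88,0),180,192.4)],0)
```

```text
at [442.8 349.9 195.8 104.9] rot [178.6  -0.6 104.9] t 21.73 w 27.2 F [ 0.2 -0.6 -0.8] q6 22
untilt [ 0.025 -0.01  -0.   ]
  wp [486.1  -8.7 180.  192.4] rows 9
9
[[[0.0,-3.97,-0.56,0.18,0.0,0.0,-0.17],[0.0,-3.82,-1.22,0.18,0.0,0.0,-0.17],[0.0,-3.56,-1.85,0.18,0.0,0.0,-0.17],[0.0,-3.2,-2.42,0.18,0.0,0.0,-0.17],[0.0,-2.74,-2.93,0.18,0.0,0.0,-0.17],[0.0,-2.21,-3.35,0.18,0.0,0.0,-0.17],[0.0,-1.61,-3.68,0.18,0.0,0.0,-0.17],[0.0,-0.97,-3.9,0.18,0.0,0.0,-0.17],[0.0,-0.29,-4.0,0.18,0.0,0.0,-0.17]]]
```

Run:
```python
from pl import *
w=grab('wrist'); a=grab('scene')
u,v=proj(a,[monitor.state()['ee_pos']])[0].astype(int)
I=cv2.resize(a['color'][max(v-50,0):v+50,u-45:u+45],(360,400),interpolation=cv2.INTER_CUBIC)
J=cv2.resize(w['color'][120:340,146:388],(440,400))
cv2.imwrite('pics/p12.png',np.hstack([I,J])[:,:,::-1])
P=cloud(w); s=monitor.state(); hsv=cv2.cvtColor(w['color'],cv2.COLOR_RGB2HSV)
x,y,z=s['ee_pos']
for f,n in((a,'scene'),(w,'wrist')):
    P=cloud(f); h=cv2.cvtColor(f['color'],cv2.COLOR_RGB2HSV)
    m=(h[...,1]<70)&(h[...,2]>90)&(np.hypot(P[...,0]-x,P[...,1]-y)<35)&(P[...,2]>z-70)&(P[...,2]<z+30)
    print(n,m.sum(),P[m].min(0),P[m].max(0),P[m].mean(0))
    for lo in range(-60,30,8):
        q=P[m&(P[...,2]>z+lo)&(P[...,2]<z+lo+8)]
        if len(q)>4: print(lo,len(q),q.min(0)[:2].round(),q.max(0)[:2].round())
P=cloud(a);h=cv2.cvtColor(a['color'],cv2.COLOR_RGB2HSV)
```

```text
scene 174 [428.19730517 324.67029004 153.59078529] [459.43455127 356.81432565 219.55575664] [444.36198065 338.57625187 183.72343307]
-44 6 [437. 332.] [449. 346.]
-36 20 [434. 325.] [451. 351.]
-28 22 [428. 327.] [452. 349.]
-20 30 [429. 328.] [457. 355.]
-12 33 [430. 329.] [456. 357.]
-4 18 [430. 334.] [451. 347.]
4 14 [435. 335.] [458. 345.]
12 16 [434. 335.] [458. 353.]
20 15 [433. 336.] [459. 350.]
wrist 3152 [415.14030264 336.95367284 154.42272924] [460.9523566  372.48230362 221.81777409] [437.27608403 359.90057048 197.24430964]
-44 7 [429. 366.] [438. 366.]
-36 126 [415. 348.] [440. 367.]
-28 155 [416. 351.] [448. 368.]
-20 176 [419. 352.] [456. 368.]
-12 615 [422. 353.] [456. 368.]
-4 236 [420. 337.] [450. 363.]
4 310 [417. 341.] [459. 372.]
12 892 [416. 345.] [461. 372.]
20 591 [416. 348.] [461. 372.]
28 44 [415. 360.] [461. 372.]
```

View pics/p12.png

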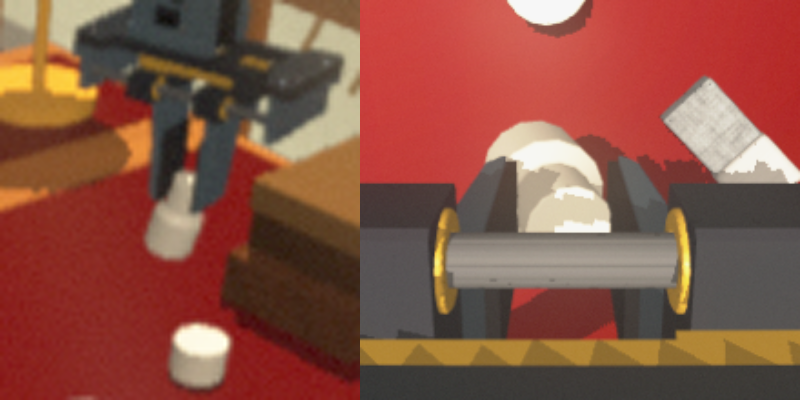

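Picture 12: the necked canister is in the fingers but tilted, with its foot swung to one side. I'll set it back down, let it right itself, and regrip.

Emit:
move_arm --increments '[[[0,0,0,4,0.025,-0.01,0],[0,0,0,4,0,0,0],[0,0,0,4,0,0,0],[0,0,0,1.0,0,0,0],[0,0,0,0,0,0,0]]]'

```text
time_s: 22.45
ee_pos: [437.6, 346.1, 53.4]
ee_rot: [-179.0, 0.4, 104.9]
force: [0.4, -0.4, -0.9]
gripper_width: 26.8
```

```bash
cat > nk.py <<'E'
from pl import *
s=monitor.state(); x,y,z=s['ee_pos']; print(s['ee_pos'].round(1),s['force'].round(1))
a=grab('scene'); P=cloud(a); h=cv2.cvtColor(a['color'],cv2.COLOR_RGB2HSV)
m=(h[...,1]>12)&(h[...,1]<75)&(h[...,2]>105)&(abs(P[...,0]-432)<40)&(abs(P[...,1]-348)<36)&(P[...,2]>3)
for lo in range(0,75,6):
    q=P[m&(P[...,2]>lo)&(P[...,2]<lo+6)]
    if len(q)>4: print(lo,len(q),q.min(0)[:2].round(),q.max(0)[:2].round())
E
python3 nk.py
```

```text
[437.6 346.1  53.4] [ 0.4 -0.4 -0.9]
12 9 [426. 328.] [446. 348.]
18 12 [422. 327.] [447. 351.]
24 17 [425. 326.] [450. 343.]
30 14 [426. 327.] [450. 346.]
36 16 [428. 327.] [453. 360.]
42 24 [426. 327.] [452. 355.]
48 13 [420. 333.] [448. 339.]
54 9 [430. 334.] [448. 343.]
60 8 [432. 333.] [454. 367.]
66 18 [431. 333.] [453. 354.]
72 6 [428. 335.] [435. 349.]
```

Emit:
move_arm --increments '[[[0,0,0,0.4,0,0,0],[0,0,0,0.4,0,0,0],[0,0,0,0,0,0,0]]]'

```text
time_s: 22.88
ee_pos: [439.4, 347.5, 48.5]
ee_rot: [-179.4, 0.2, 104.9]
force: [0.2, -0.3, -0.5]
gripper_width: 26.6
```

```bash
python3 nk.py
```

```text
[439.4 347.5  48.5] [ 0.2 -0.3 -0.5]
6 8 [433. 329.] [449. 346.]
12 14 [428. 327.] [451. 350.]
18 12 [425. 327.] [450. 348.]
24 20 [427. 327.] [452. 354.]
30 14 [427. 329.] [454. 353.]
36 23 [430. 329.] [453. 350.]
42 11 [428. 333.] [447. 342.]
48 9 [430. 337.] [461. 345.]
54 9 [436. 336.] [456. 342.]
60 12 [428. 335.] [456. 370.]
66 11 [430. 334.] [459. 367.]
```

Emit:
move_arm --increments '[[[0,0,0,0.4,0,0,0],[0,0,0,0.3,0,0,0],[0,0,0,0,0,0,0]]]'

```text
time_s: 23.3
ee_pos: [438.9, 348.3, 46.1]
ee_rot: [-179.5, 0.1, 104.8]
force: [-0.1, 0.1, -0.9]
gripper_width: 26.0
```

```bash
python3 nk.py
```

```text
[438.9 348.3  46.1] [-0.1  0.1 -0.9]
6 13 [425. 329.] [451. 351.]
12 15 [431. 328.] [452. 355.]
18 16 [432. 327.] [453. 348.]
24 14 [429. 330.] [453. 348.]
30 17 [433. 329.] [455. 362.]
36 25 [425. 327.] [451. 356.]
42 7 [428. 335.] [445. 343.]
48 10 [436. 336.] [462. 369.]
54 11 [435. 337.] [455. 371.]
60 15 [429. 335.] [450. 351.]
66 7 [429. 338.] [458. 368.]
```

Emit:
move_arm --increments '[[[0.5,0,0,0,0,0,0],[0.5,0,0,0,0,0,0],[0.5,0,0,0,0,0,0],[0.5,0,0,-4,0,0,0],[0.5,0,0,-4,0,0,0],[0.5,0,0,-2.5,0,0,0],[0.5,0,0,0,0,0,0]]]'

```text
time_s: 24.22
ee_pos: [440.2, 348.5, 151.7]
ee_rot: [-179.3, 0.2, 104.8]
force: [-0.2, -0.3, -0.3]
gripper_width: 44.9
```

```bash
cat > nw.py <<'E'
from pl import *
w=grab('wrist'); P=cloud(w); hsv=cv2.cvtColor(w['color'],cv2.COLOR_RGB2HSV)
for z in(60,34,14):
    m=((hsv[...,1]<70)&(hsv[...,2]>110)&(abs(P[...,2]-z)<5)&(P[...,1]>200)&(P[...,1]<480)&(P[...,0]<520)).astype(np.uint8); n,L,s,c=cv2.connectedComponentsWithStats(m)
    for i in range(1,n):
        if s[i,4]>150:
            v,u=np.nonzero(L==i); Q=onz(w,np.c_[u,v],z)[:,:2]; (cx,r)=cv2.minEnclosingCircle(Q.astype(np.float32))
            print(z,s[i,4],c[i],Q.mean(0).round(1),np.round(cx,1),round(r,1),np.nanmax(P[L==i][:,2]))
E
python3 - <<'E'
import nw
from pl import *
plan([(432.7,348.6,39,105)],0.5)
E
```

```text
60 715 [247.88391608 193.24195804] [431.7 346.9] [431.9 346.9] 13.0 62.115273133654235
34 2370 [255.93417722 105.92067511] [419.8 417. ] [419.8 416.7] 23.5 36.421515216275054
34 465 [250.27741935 177.82580645] [431.  354.6] [431.7 347.5] 18.3 38.91939559396025
14 180 [337.2        190.41111111] [516.7 360.2] [519.7 361.4] 12.4 18.800055014007913
14 1197 [245.46031746 233.19799499] [441.1 293.6] [443.8 285.5] 31.3 16.021478111430113
at [439.4 347.9 150.4 104.8] rot [-179.2    0.2  104.8] t 24.27 w 45.7 F [-0.8 -0.   0.4] q6 22
untilt [-0.014  0.004 -0.   ]
  wp [432.7 348.6  39.  105. ] rows 2
2
[[[0.5,0.12,-0.31,5.57,0.0,0.0,-0.001],[0.5,0.12,-0.31,5.57,0.0,0.0,-0.001]]]
```

Emit:
move_arm --increments '[[[0.5,0.1,-0.75,2,-0.014,0,0],[0.5,0,0,2,0,0,0],[0.5,0,0,0,0,0,0]]]'

```text
time_s: 24.65
ee_pos: [429.3, 344.9, 105.1]
ee_rot: [-179.6, 0.4, 104.8]
force: [-0.1, -0.2, -0.6]
gripper_width: 45.4
```

Run:
```python
from pl import *
plan([(431.8,347,39,105)],0.5)
```

```text
at [429.3 344.9 105.1 104.8] rot [-179.6    0.4  104.8] t 24.65 w 45.4 F [-0.1 -0.2 -0.6] q6 23
untilt [-0.007  0.007 -0.   ]
  wp [431.8 347.   39.  105. ] rows 2
2
[[[0.5,0.07,0.15,3.3,0.0,0.0,-0.002],[0.5,0.07,0.15,3.3,0.0,0.0,-0.002]]]
```

Emit:
move_arm --increments '[[[0.5,0.1,0.3,0.5,-0.007,0.007,0],[0.5,0,0,2,0,0,0],[0.5,0,0,2,0,0,0],[0.5,0,0,1.5,0,0,0],[0.5,0,0,0,0,0,0]]]'

```text
time_s: 25.28
ee_pos: [433.6, 347.5, 43.2]
ee_rot: [179.8, -0.1, 104.8]
force: [-0.6, -0.4, 0.1]
gripper_width: 45.5
```

Emit:
move_arm --increments '[[[0.5,0,-0.15,0.4,0,0,0],[0,0,0,0,0,0,0],[0,0,0,0,0,0,0],[0,0,0,0,0,0,0],[0,0,0,0,0,0,0]]]' --force 20

```text
time_s: 25.9
ee_pos: [433.3, 348.1, 41.0]
ee_rot: [179.6, -0.2, 104.8]
force: [0.2, 0.2, -0.5]
gripper_width: 25.3
```

Emit:
move_arm --increments '[[[0,0,0,-2,0,0,0],[0,0,0,-4,0,0,0],[0,0,0,-4,0,0,0],[0,0,0,-4,0,0,0],[0,0,0,0,0,0,0]]]'

```text
time_s: 26.52
ee_pos: [432.2, 347.1, 184.5]
ee_rot: [179.7, -0.1, 104.8]
force: [0.3, -0.1, -0.8]
gripper_width: 25.3
```

```bash
cat > tl.py <<'E'
from pl import *
from scipy.spatial.transform import Rotation as Ro
s=monitor.state(); t=np.array(s['ee_pos']); R=Ro.from_euler('xyz',s['ee_rot'],degrees=True).as_matrix()
for n in('wrist','scene'):
    f=grab(n); P=cloud(f); q=(P-t)@R; h=cv2.cvtColor(f['color'],cv2.COLOR_RGB2HSV)
    m=(h[...,2]>120)&(h[...,1]<75)&(abs(q[...,0])<32)&(abs(q[...,1])<32)
    for lo in range(-24,46,6):
        b=q[m&(q[...,2]>lo)&(q[...,2]<lo+6)]
        if len(b)>6: print(n,lo,len(b),'x',np.percentile(b[:,0],[3,97]).round(),'y',np.percentile(b[:,1],[3,97]).round())
E
python3 tl.py
python3 - <<'E'
from pl import *
plan([(*st2w(-88,0),180,192.4)],0)
E
```

```text
wrist -24 712 x [ 2. 11.] y [-10.  11.]
wrist -18 192 x [ 2. 11.] y [-11.  12.]
wrist -12 163 x [ 3. 11.] y [-12.  11.]
wrist -6 173 x [ 4. 13.] y [-11.  13.]
wrist 0 307 x [ 2. 13.] y [-13.  12.]
wrist 6 517 x [ 6. 17.] y [-13.  13.]
wrist 12 120 x [11. 17.] y [-13.  13.]
wrist 18 113 x [10. 17.] y [-15.  13.]
wrist 24 109 x [ 9. 17.] y [-16.  13.]
wrist 30 106 x [ 8. 17.] y [-17.  13.]
wrist 36 38 x [ 9. 17.] y [-15.  13.]
scene -24 17 x [-15.   3.] y [-9.  8.]
scene -18 10 x [-15. -10.] y [-9.  5.]
scene -12 11 x [-16.  -9.] y [-8.  7.]
scene 0 18 x [-20.  -7.] y [-10.  11.]
scene 6 25 x [-21.  -1.] y [-11.  15.]
scene 12 20 x [-22.  -5.] y [-8. 15.]
scene 18 15 x [-20.  -2.] y [-10.  15.]
scene 24 19 x [-20.   1.] y [-11.  15.]
scene 30 19 x [-20.  -3.] y [-8. 15.]
scene 36 7 x [-17. -12.] y [-4. 13.]
at [430.3 345.6 180.9 104.8] rot [-179.9    0.   104.8] t 26.62 w 25.2 F [-1.  -0.5 -1.7] q6 23
untilt [-0.002  0.001 -0.   ]
  wp [486.1  -8.7 180.  192.4] rows 9
9
[[[0.0,-3.96,-0.41,0.01,0.0,0.0,-0.17],[0.0,-3.84,-1.07,0.01,0.0,0.0,-0.17],[0.0,-3.6,-1.7,0.01,0.0,0.0,-0.17],[0.0,-3.26,-2.29,0.01,0.0,0.0,-0.17],[0.0,-2.83,-2.81,0.01,0.0,0.0,-0.17],[0.0,-2.31,-3.25,0.01,0.0,0.0,-0.17],[0.0,-1.73,-3.59,0.01,0.0,0.0,-0.17],[0.0,-1.1,-3.83,0.01,0.0,0.0,-0.17],[0.0,-0.44,-3.96,0.01,0.0,0.0,-0.17]]]
```

Upright this time and vertical in both views. I'm carrying it to the opening.

Emit:
move_arm --increments '[[[0,-4.0,-0.4,0,0,0,-0.17],[0,-3.8,-1.1,0,0,0,-0.17],[0,-3.6,-1.7,0,0,0,-0.17],[0,-3.3,-2.3,0,0,0,-0.17],[0,-2.8,-2.8,0,0,0,-0.17],[0,-2.3,-3.2,0,0,0,-0.17],[0,-1.7,-3.6,0,0,0,-0.17],[0,-1.1,-3.8,0,0,0,-0.17],[0,-0.4,-4.0,0,0,0,-0.17],[0,0,0,0,0,0,0]]]'

```text
time_s: 27.88
ee_pos: [484.4, -19.9, 162.6]
ee_rot: [180.0, -2.2, -164.5]
force: [-0.0, 0.5, -0.6]
gripper_width: 25.5
```

```bash
python3 - <<'E'
from pl import *
plan([(*st2w(-88,0),150,192.4)],0)
import ck
E
python3 tl.py | grep wrist
```

```text
at [ 484.4  -19.9  162.6 -164.5] rot [ 180.    -2.2 -164.5] t 27.88 w 25.5 F [-0.   0.5 -0.6] q6 -108
untilt [ 0.001 -0.039 -0.   ]
  wp [486.1  -8.7 150.  192.4] rows 1
1
[[[0.0,-0.46,1.04,1.26,0.0,0.0,0.055]]]
wrist -24 714 x [ 2. 11.] y [-10.  11.]
wrist -18 198 x [ 3. 12.] y [-12.  12.]
wrist -12 163 x [ 3. 11.] y [-12.  11.]
wrist -6 187 x [ 3. 17.] y [-17.  13.]
wrist 0 320 x [ 1. 13.] y [-13.  13.]
wrist 6 503 x [ 7. 17.] y [-13.  13.]
wrist 12 118 x [11. 17.] y [-13.  12.]
wrist 18 118 x [10. 17.] y [-15.  13.]
wrist 24 114 x [ 9. 17.] y [-16.  14.]
wrist 30 106 x [ 8. 17.] y [-17.  13.]
wrist 36 57 x [ 9. 17.] y [-16.  13.]
```

Emit:
move_arm --increments '[[[0,-0.3,1.05,1.0,0,-0.039,0.055],[0,0,0,0,0,0,0]]]'

```text
time_s: 28.28
ee_pos: [483.1, -4.2, 152.3]
ee_rot: [179.9, 0.0, -167.5]
force: [-0.3, 0.2, -1.0]
gripper_width: 25.3
```

Run:
```python
from pl import *
plan([(*st2w(-90,0),105,192.4)],0)
```

```text
at [ 483.1   -4.2  152.3 -167.5] rot [ 179.9    0.  -167.5] t 28.27 w 25.3 F [-0.3  0.2 -1. ] q6 -104
untilt [0.001 0.    0.   ]
  wp [484.1  -9.1 105.  192.4] rows 1
1
[[[0.0,0.01,-0.5,4.73,0.0,0.0,0.002]]]
```

Move to z≈140 first (foot at about 99), then in.

Emit:
move_arm --increments '[[[0,0,-0.5,1.2,0,0,0],[0,0,0,0,0,0,0]]]'

```text
time_s: 28.52
ee_pos: [484.6, -8.6, 139.8]
ee_rot: [179.9, 0.0, -167.3]
force: [0.8, 0.3, 0.1]
gripper_width: 25.4
```

Emit:
move_arm --increments '[[[0,0,0,1.4,0,0,0],[0,0,0,1.4,0,0,0],[0,0,0,1.2,0,0,0],[0,0,0,0,0,0,0]]]'

```text
time_s: 29.02
ee_pos: [484.6, -8.8, 96.4]
ee_rot: [179.9, -0.1, -167.3]
force: [-0.7, -0.9, -0.6]
gripper_width: 25.5
```

Emit:
move_arm --increments '[[[0.5,0,0,0,0,0,0],[0.5,0,0,0,0,0,0],[0.5,0,0,0,0,0,0],[0.5,0,0,-3,0,0,0],[0.5,0,0,-5,0,0,0],[0.5,0,0,-5,0,0,0],[0.5,5.5,0,-2,0,0,0],[0.5,5.5,0,-1,0,0,0],[0.5,0,0,0,0,0,0]]]'

```text
time_s: 30.15
ee_pos: [376.6, -33.8, 264.5]
ee_rot: [-179.9, 0.4, -167.3]
force: [1.2, -0.6, 0.5]
gripper_width: 45.5
```

```bash
cat > fin.py <<'E'
from pl import *
for n in('wrist','scene'):
    f=grab(n); P=cloud(f); h=cv2.cvtColor(f['color'],cv2.COLOR_RGB2HSV)
    m=(abs(P[...,2]-78)<4)&(np.hypot(P[...,0]-486,P[...,1]+8.7)<22); print(n,'neck top',m.sum(),np.nanmean(P[m],0).round(1))
    k=(f['color'].max(2)<60)&(abs(P[...,2]-170)<6)&(np.hypot(P[...,0]-572,P[...,1]-10)<42)
    if k.sum()>30:
        Q=P[k][:,:2].astype(np.float32); d=np.linalg.svd(Q-Q.mean(0),full_matrices=False)[2][0]; y=np.degrees(np.arctan2(d[1],d[0]))
        print('knob',len(Q),y,'angle',np.radians(YAW-y),cv2.minAreaRect(Q))
save(f,'pc.png'); g=lambda s:cv2.imread('pics/'+s)[190:215,295:325].astype(int)
for s in('pa.png','pb.png','pc.png'):
    v,u=np.nonzero(g(s).max(2)<95); print(s,len(u),u.mean()+295,v.mean()+190)
print(monitor.state()['ee_pos'],monitor.state()['time_s'])
E
python3 fin.py
```

```text
wrist neck top 0 [nan nan nan]
scene neck top 50 [489.1  -8.4  79.5]
knob 74 -50.833435 angle 1.1036316 ((576.381103515625, 8.11124038696289), (9.605396270751953, 55.56186294555664), 39.39643859863281)
pa.png 41 309.1707317073171 200.70731707317074
pb.png 61 309.1803278688525 199.5737704918033
pc.png 39 309.0769230769231 200.82051282051282
[379.14523939 -33.48849835 263.72390421] 30.25fin.py:4: RuntimeWarning: Mean of empty slice
  m=(abs(P[...,2]-78)<4)&(np.hypot(P[...,0]-486,P[...,1]+8.7)<22); print(n,'neck top',m.sum(),np.nanmean(P[m],0).round(1))
```

Emit:
move_arm --increments '[[[0.3,-5.8,0,0,0,0,0],[0.3,-5.8,0,0,0,0,0],[0.3,-5.8,0,0,0,0,0],[0.3,-5.8,0,0,0,0,0],[0.3,-5.5,0,0,0,0,0],[0.3,0,0,0,0,0,0]]]'

```text
time_s: 31.0
ee_pos: [673.7, 34.7, 257.3]
ee_rot: [-179.9, 0.1, -167.1]
force: [-0.8, -0.5, 0.6]
gripper_width: 27.3
```

Run:
```python
import ck
from pl import *
w,P=ck.w,ck.P; print(cv2.minAreaRect(ck.Q))
m=(abs(P[...,2]-78)<4)&(np.hypot(P[...,0]-486,P[...,1]+8.7)<22); print('neck top',m.sum(),np.nanmean(P[m],0).round(1))
# plain at 60deg clockwise of opening
r=np.radians(YAW+180-61); p=C0+88*np.array([np.cos(r),np.sin(r)])
m=(P[...,2]>65)&(P[...,2]<84)&(np.hypot(P[...,0]-p[0],P[...,1]-p[1])<24); print('plain region',p,m.sum(),np.nanmean(P[m],0).round(1))
Q=P[(abs(P[...,2]-90)<3)&(abs(ck.X)<125)&(abs(ck.Y)<125)][:,:2].astype(np.float32); print('cover',cv2.minAreaRect(Q))
v=[(*st2w(x,y),88) for x,y in((-62,-26),(-62,26))]; print(proj(w,v)); save(w,'pd.png',1.2)
```

```text
arm 40 14 118.8
arm 50 148 119.1
932 knob yaw -47.61595 ((572.1953735351562, 9.410844802856445), (13.900029182434082, 62.26698684692383), 40.84507369995117)
((572.1953735351562, 9.410844802856445), (13.900029182434082, 62.26698684692383), 40.84507369995117)
neck top 0 [nan nan nan]
plain region [513.80455585  76.20977413] 0 [nan nan nan]
cover ((599.1041259765625, 15.693893432617188), (186.30259704589844, 240.9134063720703), 12.862041473388672)
[[228.47965071   2.95442456]
 [283.30054626   3.48271671]]<stdin>:4: RuntimeWarning: Mean of empty slice
<stdin>:7: RuntimeWarning: Mean of empty slice
```

Run:
```python
from pl import *
a=grab('scene'); P=cloud(a); h=cv2.cvtColor(a['color'],cv2.COLOR_RGB2HSV)
for n,z,c in(('cap_a',34,(471.7,-262.9)),('cap_b',34,(420,417)),('collar',14,(445,276))):
    m=(h[...,1]<70)&(h[...,2]>100)&(abs(P[...,2]-z)<5)&(np.hypot(P[...,0]-c[0],P[...,1]-c[1])<45); v,u=np.nonzero(m); print(n,c,onz(a,np.c_[u,v],z)[:,:2].mean(0).round(1))
m=(h[...,0]>12)&(h[...,0]<32)&(h[...,1]>150)&(P[...,2]>4)&(P[...,2]<75)&(abs(P[...,0]-520)<120)&(abs(P[...,1]+350)<120); print('brass',np.median(P[m],axis=0))
print(job.job_done())
```

```text
cap_a (471.7, -262.9) [ 473.7 -263.2]
cap_b (420, 417) [422.4 415.2]
collar (445, 276) [448.9 275.1]
brass [ 535.35745292 -386.72185896   33.24870429]
the job is handed in; nothing more can be done
None
```

The job is handed in at about 31 s of the 72 s allowed. All six steps were carried out in order, but no verdict was reported.

I threw the pawl off, turned the knob back to the home stop and threw the pawl in again. I dropped the plain canister into the first pocket, advanced the knob one step, and dropped the necked canister into the second pocket.

**Two things went wrong on the way and were mended:**
- The first throw-in of the pawl passed over the ball, so I repeated it lower.
- The first grip of the necked canister held it tilted, so I set it down and regripped it upright.

**Last checks:**
- **Carousel:** the knob angle was about 1.08 rad by the wrist camera. The scene camera read 1.10 and the tool's yaw at release gave 1.076. All are inside 1.00 to 1.12.
- **Pawl:** in the scene picture the lever ball is within a pixel of where it was when dropped at home.
- **Necked canister:** its top is at 79.5 mm against 78 expected, and about 3 mm from the opening's centre.
- **Plain canister:** it was seated and upright before the step, with its top at 77.6 mm. After the step I could not measure it under the cover; that check found no depth points.
- **Bystanders:** cap_a, cap_b, the brass fitting and the collar are within about 4 mm of their earlier measured places. I did not re-measure the brush, but the arm never went near it at table height.

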